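# Comb loose brass bars into rows with a rake

### The arm

A 6-joint arm with a two-finger parallel gripper is mounted at the origin on a cart in front of the work surface, level with it; the furniture and walls round the work are solid. World frame = base frame: x ahead of the robot, y to its left, z up, the work surface at z = 0. Lengths are in m, angles in rad, forces in N, time in s.
With the tool pointing down it reaches from about 0.35 to 0.85 m from the base axis. Payload 8.1 kg.
Tool frame: the origin (TCP) lies between the finger pads; the fingertips stand 14 mm ahead of it and the grasp point (between the pads) lies 5 mm behind it; z points along the fingers, y is the direction in which the jaws open and shut (so a half turn about z gives the same grasp; the last joint's range is limited). The gripper opens to 93 mm and grips with 3 to 60 N. Pads are 15 mm wide; open, the fingers measure 128 mm over their backs; the gripper's body (75 mm by 188 mm) begins 65 mm behind the grasp point.
Start: joints at [1.054, 0.13, 1.488, -0, 1.523, -0.085], TCP at [0.251, 0.545, 0.233] pointing down, gripper open.
Joint ranges: [-2.96, 2.96], [-0.89, 2.26], [0.02, 2.5], [-1.34, 4.48], [0, 2.73], [-2.66, 2.66]. Speed limits (rad/s): [2.39, 2.39, 2.79, 3.14, 3.14, 3.14].

### API

Orientations are given as a rotation vector (axis times angle).
In Python, from plant import robot gives the robot as it stands.
- The arm moves only by the tool step_arm, never from a script. Its argument "targets" is a list of rows, each an object of numbers: "tx", "ty", "tz": the shift along the tool's x, y, z in mm; "ax", "ay", "az": the turn, a rotation vector about the tool's x, y, z in rad; "grip": the closure in counts, from 0 (fully open) to 255 (shut). In form: [{"tx": .., "ty": .., "tz": .., "ax": .., "ay": .., "az": .., "grip": ..}, ...]. A call has 1 to 20 rows; each row shifts and turns the commanded pose from where the row before left it, along the tool's axes as they then stand; what a row does not reach is not made up. A row lasts 1/10 s, in which the tool goes at most 50 mm and 8.59 degrees, less where a joint would pass 70% of its speed; a pose out of reach is approached as far as the arm can. A call with a gripper value outside its range is refused whole. The fingers move at their own pace and stop on an object; "squeeze" is the grip in N (left out, the last holds). Time passes only in rows, so rows that do not move let the fingers close. It gives the time, the measured TCP pose, the force and the opening at its end, in the units of the state.
- robot.read_state(): the state, without advancing time (a new reading comes with each control period).
- robot.read_camera(name): name is "side" or "top" or "wrist"; returns a dict with "frame" (480x640x3 uint8, blue, green, red), "fx", "fy", "cx", "cy" (pixels), "R" (3x3) and "t" (3): a world point X has camera coordinates R X + t. Camera axes: x right, y down, z forward; pixel columns grow to the right and rows downward; lengths in m; the calibration is good to about 2 mm. A picture is of the moment at which its call begins. There is no depth.
- robot.close_job(): hands the job in, once; it reports no verdict.
The state is a dict: "t": time; "q": joint angles; "dq": joint speeds; "joint_torque": joint torques, N m; "tool_pos": TCP position; "orientation": TCP orientation; "force": force on the tool from outside, world axes, zero at the start; "wrist_torque": the same for the moment, N m; "opening": finger opening in m.
Only numpy, scipy, OpenCV 4.12 (cv2) and the standard library are available. Lean on these libraries where they do the work, as an engineer would, in place of code of your own. Each camera call takes 0.05 s, during which the arm holds its last target.

### The job

Take the rake out of its stand and, with its tines riding lightly on the tray's sprung cork bed, comb the four scattered brass bars into two straight parallel rows: the two bars of each half lying flat, side by side and tight against the metal fence at their end of the tray. Touch the bars with nothing but the rake, press gently (under 15 N on the bed, under 20 N on a bar), leave the tin, the loupe and the wax box alone, and finally hang the rake upright in its stand again.

Things in the scene. Friction and masses are not known exactly. Their poses are not given: they have to be found in the camera images.
- tray: fixed wooden sorting tray, 154 (x) x 244 mm (y); origin at the middle of its underside, on the bench. Two aluminium fences 30 mm high close the ends in y (inner faces at y = +-110 mm); wooden walls 28 mm high close the sides (inner faces at x = +-65 mm)
- bed: cork bed plate that fills the tray; origin at the middle of its top surface, 20 mm above the bench when unloaded. It is sprung and yields straight down: about 1 to 2 N start it, then 2.5 N per mm, 12 mm of travel. x and y as the tray's
- bar_a: brass square bar, 8 x 8 mm and 90 mm long, 50 g; origin at the middle of its underside, x along its length. Starts skewed on the bed in the half of the tray on the +y side, the outer of the two there
- bar_b: brass square bar, 8 x 8 mm and 90 mm long, 50 g; origin at the middle of its underside, x along its length. Starts skewed on the bed in the half of the tray on the +y side, the inner of the two there
- bar_c: brass square bar, 8 x 8 mm and 90 mm long, 50 g; origin at the middle of its underside, x along its length. Starts skewed on the bed in the half of the tray on the -y side, the outer of the two there
- bar_d: brass square bar, 8 x 8 mm and 90 mm long, 50 g; origin at the middle of its underside, x along its length. Starts skewed on the bed in the half of the tray on the -y side, the inner of the two there
- rake: steel rake, 0.29 kg; origin: middle of the underside of its cross bar (136 mm along x, 10 x 10 mm). Grip above; below, on a telescopic stem, a head 84 x 12 mm with 5 round tines in a line along x (6 mm thick, 20 long, 18 apart). The stem is clamped at an unknown, unreported setting: tips 38 to 62 mm below the origin, so find the bed by touch. The clamp slips only above 60 N
- rake_grip (a point): centre of the rake's wooden grip, a block 26 mm (x) by 22 mm (y) by 44 mm high, 32 mm above the rake's origin; take it from above across its 22 mm width (fingers closing along the rake's y). The cross bar's top is 22 mm below this point
- stand: fixed wooden rake stand, base 140 (x) x 56 mm (y), its x roughly across the bench; origin under its middle, on the bench. Two uprights at x = +-58 mm, 12 mm thick, with notches on top that hold the cross bar along x: floor 80 mm above the bench, 16 mm wide (y), 10 mm deep, then flared lips to 100 mm height. Hung, the rake's origin is 80 mm and its grip 112 mm above the stand's origin; either way round will do
- gold_tin: bystander: round brass-coloured tin, 67 mm wide, 20 mm high; origin under its centre
- loupe: bystander: black loupe, 25 x 50 x 21 mm; origin under its centre
- wax_box: bystander: clear box with yellow wax, 58 x 70 x 34 mm; origin under its centre

How it is judged:
By the outcome, as a careful person would: the job done as asked, in the order asked, and still so for the second after the job is handed in, with the robot touching nothing.
It also fails if it takes over 72 s, if anything falls off the work surface, if the arm or the gripper's body presses on something with over 40 N, if the wrist force passes 120 N, or if a joint passes its speed limit or range.

## Working session

There is one attempt and no reset: what is moved stays moved. The work goes in short steps, Python scripts to look and compute and a tool call to move; the robot and the scene stay as the last step left them, time stands still between calls to the robot, and variables do not carry over. Pictures are saved under pics/ and viewed, and the job is handed in when it is done.

Besides the shell and the picture viewer there is one more tool, called after "Call:" as a command line: name --argument value ..., lists and objects as JSON in quotes. step_arm: Moves the arm, as the interface text tells. Its arguments: {"type":"object","properties":{"targets":{"type":"array"},"squeeze":{"type":"number"}},"required":["targets"]}

```bash
mkdir -p pics; ls; cat > h.py <<'E'
import numpy as np, cv2
from plant import robot
from scipy.spatial.transform import Rotation as Ro
def snap(n,f):
    c=robot.read_camera(n); cv2.imwrite(f'pics/{f}.png',c['frame'])
    np.savez(f'pics/{f}.npz',**{k:np.array(c[k]) for k in c}); return c
def load(f): return dict(np.load(f'pics/{f}.npz'))
def px(c,u,v,z):
    d=np.array([(u-c['cx'])/c['fx'],(v-c['cy'])/c['fy'],1.]); R=np.array(c['R']);t=np.array(c['t'])
    o=-R.T@t; d=R.T@d; return o+d*(z-o[2])/d[2]
def pj(c,X):
    p=np.array(c['R'])@np.array(X)+np.array(c['t']); return c['fx']*p[0]/p[2]+c['cx'],c['fy']*p[1]/p[2]+c['cy']
def crop(f,u0,v0,u1,v1,k,o):
    im=cv2.imread(f'pics/{f}.png')[v0:v1,u0:u1]; cv2.imwrite(f'pics/{o}.png',cv2.resize(im,None,fx=k,fy=k,interpolation=cv2.INTER_CUBIC))
E
python3 - <<'E'
from h import *
for n in ('side','top','wrist'):
    c=snap(n,n+'0'); print(n,c['fx'],c['cx'],c['cy'],-np.array(c['R']).T@np.array(c['t']),np.array(c['R']).round(3).tolist())
s=robot.read_state(); print(s)
E
```

```text
pics
side 530.1361142318565 322.12725218787057 238.18890202608745 [ 0.23682443 -0.95836132  0.69262379] [[0.956, -0.292, -0.023], [-0.178, -0.519, -0.836], [0.232, 0.803, -0.548]]
top 512.4758714094012 315.5764479641233 238.65763930872942 [ 0.30886544 -0.10168172  1.21739291] [[0.023, -1.0, -0.0], [-0.989, -0.023, -0.147], [0.147, 0.004, -0.989]]
wrist 343.2684971251076 325.62190067272434 240.68610100367553 [0.18996993 0.57236843 0.3827068 ] [[0.419, 0.908, -0.002], [0.88, -0.406, 0.245], [0.222, -0.104, -0.97]]
{'t': 0.15, 'q': array([ 1.05360611e+00,  1.31026866e-01,  1.48905175e+00,  1.51223166e-05,
        1.52299755e+00, -8.54115055e-02]), 'dq': array([-1.65337085e-03, -1.43334270e-03, -3.92793553e-03,  6.14899673e-05,
        8.95126464e-04,  1.74268891e-04]), 'joint_torque': array([ 7.69501657e-04, -5.60482264e+01, -4.92329764e+01,  7.68922549e-02,
        3.05365480e-02, -1.46466282e-04]), 'tool_pos': array([0.25085909, 0.54456618, 0.23179258]), 'orientation': array([-6.72883666e-01, -3.06821943e+00,  2.21795756e-03]), 'force': array([-1.00883038,  0.33432506,  0.46759719]), 'wrist_torque': array([0.03844698, 0.01485349, 0.0361977 ]), 'opening': 0.09309993819345276}
```

View pics/top0.png

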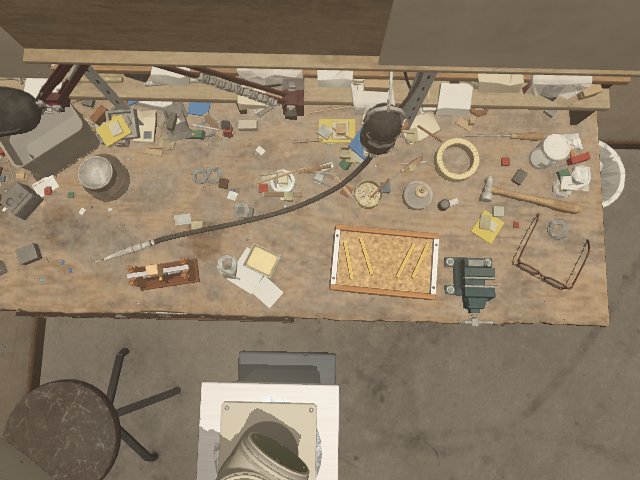

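View pics/side0.png

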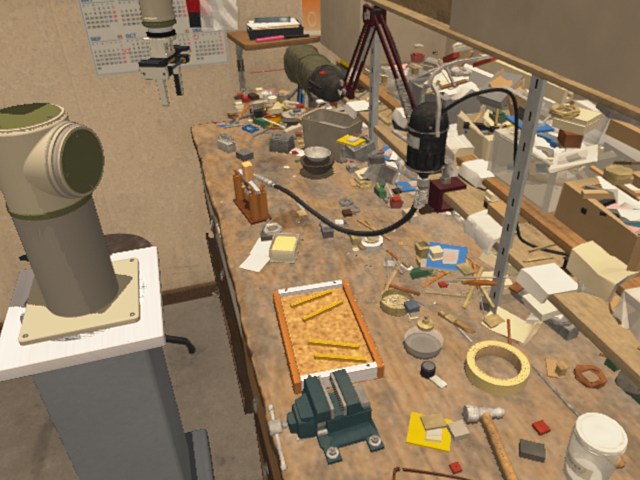

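View pics/wrist0.png

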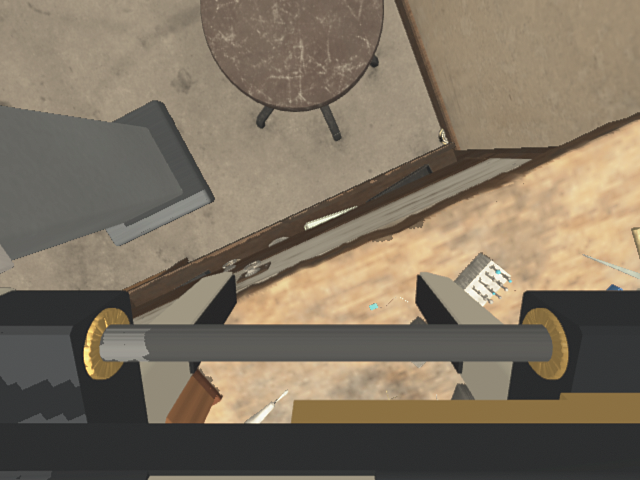

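Top view: the stand with the rake is at about (162,273), the tray at (385,263), and the wax box at (262,260). The vise sits right next to the tray's -y end at (470,280). I'll enlarge these.

```bash
python3 - <<'E'
from h import *
crop('top0',320,215,450,310,6,'c_tray'); crop('top0',115,245,215,305,8,'c_st'); crop('side0',260,270,400,400,5,'c_sd');crop('side0',220,150,290,230,8,'c_ss')
E
```

```text
(no output)
```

View pics/c_tray.png

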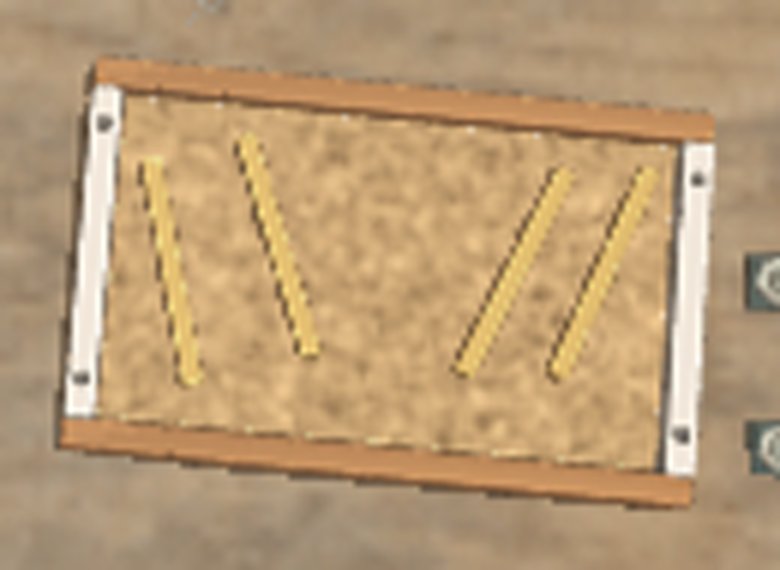

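View pics/c_st.png

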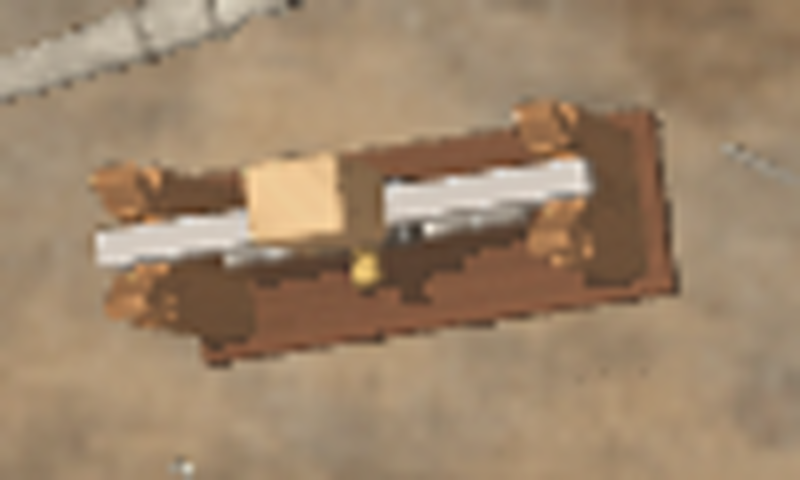

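View pics/c_ss.png

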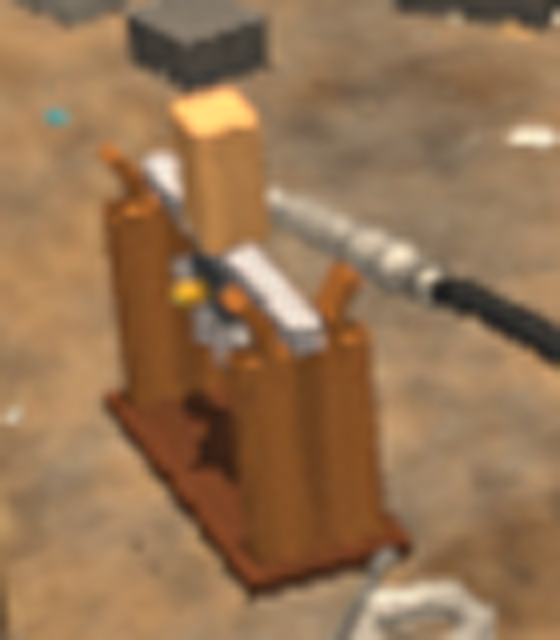

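View pics/c_sd.png

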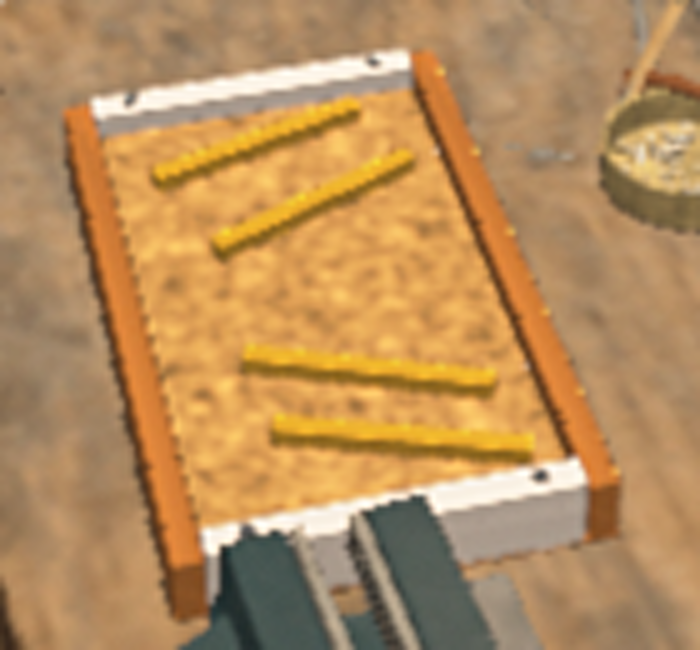

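```bash
python3 - <<'E'
from h import *
T=load('top0');S=load('side0')
f=lambda c,U,V,k,u0,v0,z:px(c,(U+.5)/k-.5+u0,(V+.5)/k-.5+v0,z)
a=lambda U,V,z:f(T,U,V,8,115,245,z).round(4)
print('grip top',a(295,200,.134),'side',f(S,216,110,8,220,150,.134).round(4))
l,r=a(97,233,.09),a(588,160,.09); print('bar far edge',l,r,r-l,np.degrees(np.arctan2(*(r-l)[:2][::-1])),np.linalg.norm(r-l))
print('stand base corners',a(678,290,0.0),a(207,365,0.0),a(655,110,0.0))
b=lambda U,V,z:f(T,U,V,6,320,215,z).round(4)
print('tray top corners')
P=[b(*p) for p in [(97,60,.028),(715,115,.028),(692,507,.028),(60,447,.028)]]
for p in P: print(p)
c=np.mean(P,0);print(c); 
d=P[1]+P[2]-P[0]-P[3];print('long dir',np.degrees(np.arctan2(d[1],d[0])),np.linalg.norm(P[1]-P[0]),np.linalg.norm(P[2]-P[1]))
d=P[1]+P[0]-P[2]-P[3];print('x dir',np.degrees(np.arctan2(d[1],d[0])))
g=lambda U,V,z:f(S,U,V,5,260,270,z).round(4)
print('side corners',[g(*p) for p in [(66,108,.028),(428,52,.028),(618,480,.028),(180,570,.028)]])
ey=d[:2]/np.linalg.norm(d[:2]); ex=ey; ey=np.array([-ex[1],ex[0]])
for n,p,q in [('L1',(152,162),(192,380)),('L2',(246,137),(311,353)),('R1',(565,168),(462,373)),('R2',(649,168),(557,376))]:
    p,q=b(*p,.028),b(*q,.028); print(n,[((w[:2]-c[:2])@ex*1e3,(w[:2]-c[:2])@ey*1e3) for w in(p,q)])
E
```

```text
grip top [0.3953 0.2483 0.134 ] side [0.3955 0.2435 0.134 ]
bar far edge [0.3884 0.3163 0.09  ] [0.4117 0.1824 0.09  ] [ 0.0233 -0.1339  0.    ] -80.12877569935546 0.13591210394957473
stand base corners [0.3819 0.1761 0.    ] [0.3565 0.3141 0.    ] [0.4353 0.186  0.    ]
tray top corners
[ 0.5198 -0.1442  0.028 ]
[ 0.5036 -0.3865  0.028 ]
[ 0.3508 -0.3758  0.028 ]
[ 0.3681 -0.1326  0.028 ]
[ 0.435575 -0.259775  0.028   ]
long dir -93.94721131579008 0.24284095618326001 0.15317418189760315
x dir -4.188568038335125
side corners [array([ 0.3694, -0.1364,  0.028 ]), array([ 0.5177, -0.1482,  0.028 ]), array([ 0.5018, -0.388 ,  0.028 ]), array([ 0.353 , -0.3799,  0.028 ])]
L1 [(np.float64(37.38657516648619), np.float64(96.36306474640931)), (np.float64(-45.96717524843398), np.float64(73.51394459338825))]
L2 [(np.float64(50.73123116253248), np.float64(60.642340280811084)), (np.float64(-31.14539137917738), np.float64(28.576491139359003))]
R1 [(np.float64(50.5640598136142), np.float64(-64.40385939650857)), (np.float64(-33.16307488376454), np.float64(-30.127673561923608))]
R2 [(np.float64(53.65787612385545), np.float64(-97.0651254564531)), (np.float64(-30.77443081925412), np.float64(-66.85129510900254))]
```

```bash
cat >> h.py <<'E'
def st():
    s=robot.read_state(); R=Ro.from_rotvec(s['orientation']).as_matrix(); y=np.degrees(np.arctan2(R[1,1],R[0,1]))
    print('t %.2f'%s['t'],'p',(s['tool_pos']*1e3).round(1),'yaw %.2f'%y,'tilt',(R[:2,2]).round(4),'F',s['force'].round(2),'M',s['wrist_torque'].round(2),'op %.4f'%s['opening'],'q',s['q'].round(2)); return s,R,y
def plan(x,y,z,yaw=None,n=1):
    """mm, deg of tool-y; print n equal rows"""
    s,R,y0=st(); p=s['tool_pos']*1e3; T=np.array([x,y,z],float)
    dy=0 if yaw is None else np.radians((yaw-y0+180)%360-180)
    d=(T-p)/n
    for i in range(n):
        Ri=Ro.from_euler('z',dy*i/n).as_matrix()@R
        print(np.append((Ri.T@d).round(1),round(-dy/n,4)))
    # level correction
    zt=R.T@np.array([0,0,-1.]); print('level corr (ax,ay):',np.round(np.cross([0,0,1.],zt)[:2],4))
E
python3 -c "
from h import *
plan(395.4,247,200,9.9,9)"
```

```text
t 0.15 p [250.9 544.6 231.8] yaw 65.26 tilt [-0.0007 -0.0013] F [-1.01  0.33  0.47] M [0.04 0.01 0.04] op 0.0931 q [ 1.05  0.13  1.49  0.    1.52 -0.09]
[-28.4    -23.3      3.6      0.1074]
[-30.8    -20.1      3.6      0.1074]
[-32.7    -16.7      3.6      0.1074]
[-34.3    -13.1      3.5      0.1074]
[-35.5     -9.4      3.5      0.1074]
[-36.3     -5.5      3.5      0.1074]
[-36.7     -1.6      3.5      0.1074]
[-36.7      2.4      3.5      0.1074]
[-36.2      6.3      3.5      0.1074]
level corr (ax,ay): [-0.0015 -0.0001]
```

Call:
step_arm --targets '[{"tx": -28.4, "ty": -23.3, "tz": 3.6, "az": 0.1074, "grip": 0}, {"tx": -30.8, "ty": -20.1, "tz": 3.6, "az": 0.1074, "grip": 0}, {"tx": -32.7, "ty": -16.7, "tz": 3.6, "az": 0.1074, "grip": 0}, {"tx": -34.3, "ty": -13.1, "tz": 3.5, "az": 0.1074, "grip": 0}, {"tx": -35.5, "ty": -9.4, "tz": 3.5, "az": 0.1074, "grip": 0}, {"tx": -36.3, "ty": -5.5, "tz": 3.5, "az": 0.1074, "grip": 0}, {"tx": -36.7, "ty": -1.6, "tz": 3.5, "az": 0.1074, "grip": 0}, {"tx": -36.7, "ty": 2.4, "tz": 3.5, "az": 0.1074, "grip": 0}, {"tx": -36.2, "ty": 6.3, "tz": 3.5, "az": 0.1074, "grip": 0}, {"grip": 0}, {"grip": 0}]'

```text
schema error: expected keys tx, ty, tz, ax, ay, az, grip
```

```bash
python3 -c "
from h import *
plan(395.4,247,110,9.9,1)
c=snap('wrist','w1'); print(pj(c,[.3954,.247,.134]), pj(c,[.3954,.247,.09]))"
```

```text
t 0.15 p [250.9 544.6 231.8] yaw 65.26 tilt [-0.0007 -0.0013] F [-1.01  0.33  0.47] M [0.04 0.01 0.04] op 0.0931 q [ 1.05  0.13  1.49  0.    1.52 -0.09]
[-255.8    -209.6     122.1       0.9662]
level corr (ax,ay): [-0.0015 -0.0001]
(np.float64(101.97929403927176), np.float64(510.54753340345087)) (np.float64(128.30319660008524), np.float64(468.6793802296526))
```

View pics/w1.png

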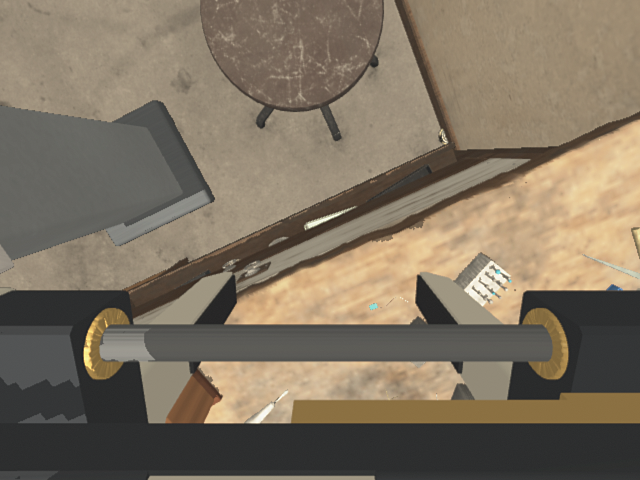

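All seven keys are needed in every row, so the arm hasn't moved. I'll send it again.

Call:
step_arm --targets '[{"tx": -28.4, "ty": -23.3, "tz": 3.6, "ax": 0, "ay": 0, "az": 0.1074, "grip": 0}, {"tx": -30.8, "ty": -20.1, "tz": 3.6, "ax": 0, "ay": 0, "az": 0.1074, "grip": 0}, {"tx": -32.7, "ty": -16.7, "tz": 3.6, "ax": 0, "ay": 0, "az": 0.1074, "grip": 0}, {"tx": -34.3, "ty": -13.1, "tz": 3.5, "ax": 0, "ay": 0, "az": 0.1074, "grip": 0}, {"tx": -35.5, "ty": -9.4, "tz": 3.5, "ax": 0, "ay": 0, "az": 0.1074, "grip": 0}, {"tx": -36.3, "ty": -5.5, "tz": 3.5, "ax": 0, "ay": 0, "az": 0.1074, "grip": 0}, {"tx": -36.7, "ty": -1.6, "tz": 3.5, "ax": 0, "ay": 0, "az": 0.1074, "grip": 0}, {"tx": -36.7, "ty": 2.4, "tz": 3.5, "ax": 0, "ay": 0, "az": 0.1074, "grip": 0}, {"tx": -36.2, "ty": 6.3, "tz": 3.5, "ax": -0.001, "ay": 0, "az": 0.1074, "grip": 0}, {"tx": 0, "ty": 0, "tz": 0, "ax": 0, "ay": 0, "az": 0, "grip": 0}, {"tx": 0, "ty": 0, "tz": 0, "ax": 0, "ay": 0, "az": 0, "grip": 0}]'

```text
t: 1.3
tool_pos: [0.3956, 0.247, 0.2007]
orientation: [2.023, 2.403, 0.001]
force: [-0.0, 0.2, 0.0]
opening: 0.0929
```

```bash
python3 -c "
from h import *
plan(395.4,247,110,9.9,1)
c=snap('wrist','w2'); print(pj(c,[.3954,.247,.134]), pj(c,[.3954,.247,.09]))"
```

```text
t 1.30 p [395.6 247.  200.7] yaw 9.82 tilt [0.0007 0.0004] F [-0.05  0.15  0.04] M [ 0.    0.09 -0.04] op 0.0929 q [ 0.45 -0.22  1.89  0.    1.48  0.28]
[-0.00e+00 -3.00e-01  9.07e+01 -1.40e-03]
level corr (ax,ay): [ 0.0007 -0.0003]
(np.float64(325.0973347059612), np.float64(257.93934483323096)) (np.float64(325.0946868613391), np.float64(241.5543564566581))
```

View pics/w2.png

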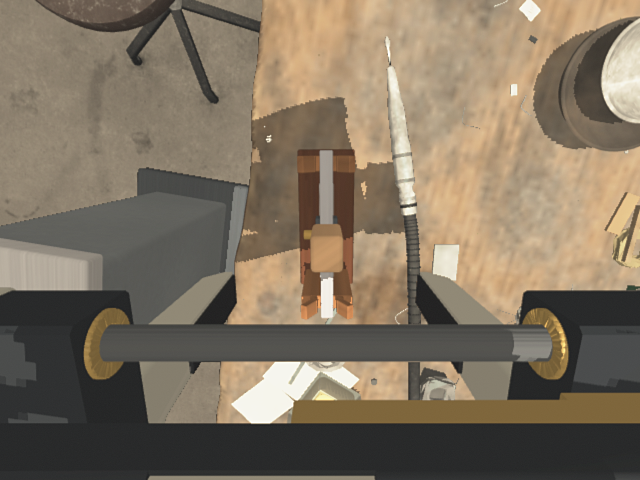

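```bash
python3 -c "
from h import *
crop('w2',285,140,370,330,4,'w2c')"
```

```text
(no output)
```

View pics/w2c.png

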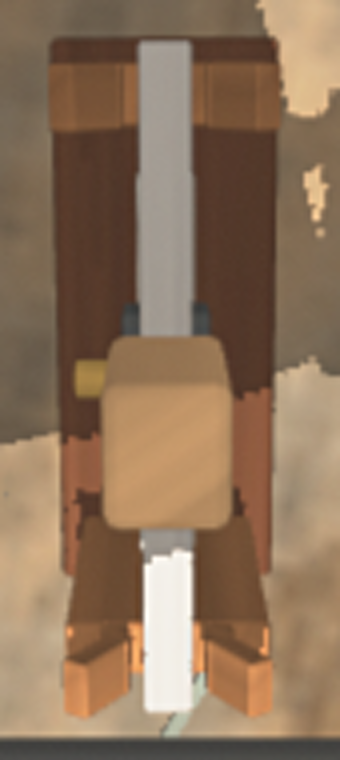

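Call:
step_arm --targets '[{"tx": 0.5, "ty": 0.2, "tz": 22, "ax": 0, "ay": 0, "az": 0, "grip": 0}, {"tx": 0.5, "ty": 0.2, "tz": 22, "ax": 0, "ay": 0, "az": 0, "grip": 0}, {"tx": 0.5, "ty": 0.1, "tz": 22, "ax": 0, "ay": 0, "az": 0, "grip": 0}, {"tx": 0, "ty": 0, "tz": 16, "ax": 0, "ay": 0, "az": 0, "grip": 0}, {"tx": 0, "ty": 0, "tz": 8, "ax": 0, "ay": 0, "az": 0, "grip": 0}, {"tx": 0, "ty": 0, "tz": 0, "ax": 0, "ay": 0, "az": 0, "grip": 0}]' --squeeze 50

```text
t: 1.95
tool_pos: [0.3946, 0.2496, 0.1098]
orientation: [-2.019, -2.406, 0.002]
force: [-0.0, 0.5, 0.6]
opening: 0.0929
```

```bash
python3 -c "
from h import *
st()
c=snap('side','s3'); crop('s3',200,120,300,240,6,'s3c')"
```

```text
t 1.95 p [394.6 249.6 109.8] yaw 10.00 tilt [-0.0011 -0.0006] F [-0.02  0.49  0.59] M [-0.07  0.1   0.01] op 0.0929 q [ 0.45 -0.14  1.99 -0.    1.3   0.28]
```

View pics/s3c.png

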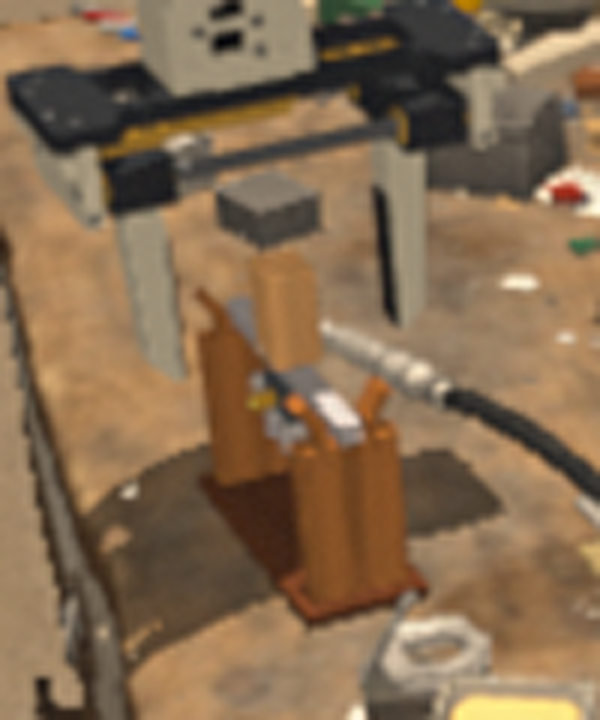

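Call:
step_arm --targets '[{"tx": 0, "ty": 1.3, "tz": 0, "ax": 0, "ay": 0, "az": 0, "grip": 255}, {"tx": 0, "ty": 0, "tz": 0, "ax": 0, "ay": 0, "az": 0, "grip": 255}, {"tx": 0, "ty": 0, "tz": 0, "ax": 0, "ay": 0, "az": 0, "grip": 255}, {"tx": 0, "ty": 0, "tz": 0, "ax": 0, "ay": 0, "az": 0, "grip": 255}, {"tx": 0, "ty": 0, "tz": 0, "ax": 0, "ay": 0, "az": 0, "grip": 255}, {"tx": 0, "ty": 0, "tz": 0, "ax": 0, "ay": 0, "az": 0, "grip": 255}, {"tx": 0, "ty": 0, "tz": 0, "ax": 0, "ay": 0, "az": 0, "grip": 255}, {"tx": 0, "ty": 0, "tz": 0, "ax": 0, "ay": 0, "az": 0, "grip": 255}, {"tx": 0, "ty": 0, "tz": 0, "ax": 0, "ay": 0, "az": 0, "grip": 255}, {"tx": 0, "ty": 0, "tz": 0, "ax": 0, "ay": 0, "az": 0, "grip": 255}, {"tx": 0, "ty": 0, "tz": 0, "ax": 0, "ay": 0, "az": 0, "grip": 255}, {"tx": 0, "ty": 0, "tz": 0, "ax": 0, "ay": 0, "az": 0, "grip": 255}]' --squeeze 50

```text
t: 3.2
tool_pos: [0.397, 0.2493, 0.1108]
orientation: [2.022, 2.404, 0.001]
force: [-0.7, -1.1, -0.0]
opening: 0.0213
```

```bash
python3 -c "
from h import *
st()"
```

```text
t 3.20 p [397.  249.3 110.8] yaw 9.88 tilt [0.0008 0.0001] F [-0.66 -1.06 -0.  ] M [-0.12  0.22 -0.06] op 0.0213 q [ 0.45 -0.14  1.98 -0.    1.3   0.28]
```

Call:
step_arm --targets '[{"tx": 0, "ty": 0, "tz": -6, "ax": 0, "ay": 0, "az": 0, "grip": 255}, {"tx": 0, "ty": 0, "tz": -15, "ax": 0, "ay": 0, "az": 0, "grip": 255}, {"tx": 0, "ty": 0, "tz": -25, "ax": 0, "ay": 0, "az": 0, "grip": 255}, {"tx": 0, "ty": 0, "tz": -30, "ax": 0, "ay": 0, "az": 0, "grip": 255}, {"tx": 0, "ty": 0, "tz": -24, "ax": 0, "ay": 0, "az": 0, "grip": 255}, {"tx": 0, "ty": 0, "tz": -8, "ax": 0, "ay": 0, "az": 0, "grip": 255}, {"tx": 0, "ty": 0, "tz": 0, "ax": 0, "ay": 0, "az": 0, "grip": 255}]'

```text
t: 3.9
tool_pos: [0.3976, 0.2496, 0.22]
orientation: [2.021, 2.403, 0.005]
force: [0.7, -0.2, -3.6]
opening: 0.0216
```

```bash
python3 -c "
from h import *
plan(434,-263,215,-94.1,15)
c=snap('side','s4'); crop('s4',200,80,300,200,6,'s4c')"
```

```text
t 3.90 p [397.6 249.6 220. ] yaw 9.88 tilt [0.0032 0.0013] F [ 0.7  -0.22 -3.64] M [-0.07  0.02  0.03] op 0.0216 q [ 0.45 -0.23  1.86 -0.    1.51  0.28]
[-34.1    -3.5     0.3     0.121]
[-34.3     0.7     0.3     0.121]
[-33.9     4.8     0.3     0.121]
[-33.1     8.9     0.3     0.121]
[-31.8    12.8     0.4     0.121]
[-30.     16.5     0.4     0.121]
[-27.8    20.      0.4     0.121]
[-25.2    23.2     0.4     0.121]
[-22.2    26.1     0.4     0.121]
[-18.9    28.6     0.4     0.121]
[-15.3    30.7     0.4     0.121]
[-11.5    32.3     0.4     0.121]
[-7.5   33.4    0.4    0.121]
[-3.4   34.1    0.4    0.121]
[ 0.7   34.3    0.4    0.121]
level corr (ax,ay): [ 0.0034 -0.0008]
```

View pics/s4c.png

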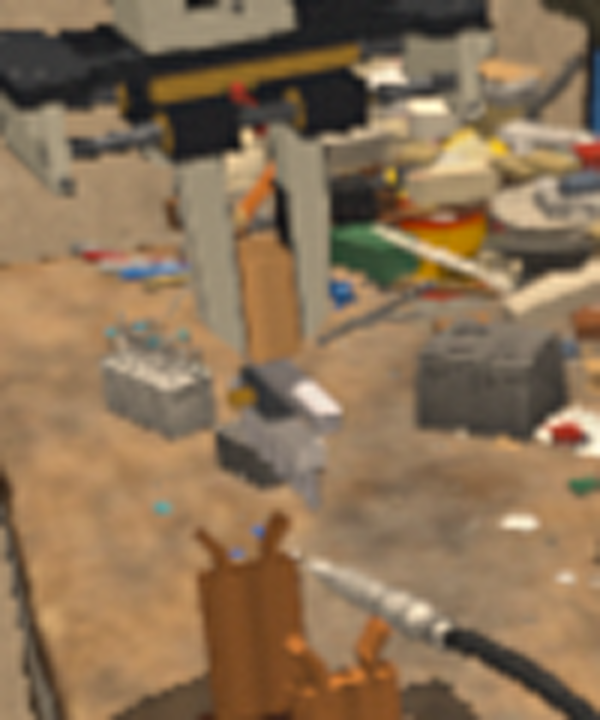

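```bash
python3 -c "
from h import *
S=load('s4')
for z in (.12,.13,.14,.15): print(z,pj(S,[.404,.214,z]))
print(pj(S,[.397+.172*.068,.2496-.985*.068,.190]))"
```

```text
0.12 (np.float64(252.71171657018533), np.float64(172.93898718427312))
0.13 (np.float64(252.32363575033668), np.float64(169.2234655201716))
0.14 (np.float64(251.93224059482446), np.float64(165.47621209987324))
0.15 (np.float64(251.5374884633205), np.float64(161.69681868093218))
(np.float64(254.38453152683553), np.float64(151.0949893039646))
```

Call:
step_arm --targets '[{"tx": -20, "ty": -3.5, "tz": 0, "ax": 0, "ay": 0, "az": 0.121, "grip": 255}, {"tx": -34.3, "ty": 0.7, "tz": 0, "ax": 0, "ay": 0, "az": 0.121, "grip": 255}, {"tx": -34, "ty": 4.8, "tz": 0, "ax": 0, "ay": 0, "az": 0.121, "grip": 255}, {"tx": -33.1, "ty": 8.9, "tz": 0, "ax": 0, "ay": 0, "az": 0.121, "grip": 255}, {"tx": -31.8, "ty": 12.8, "tz": 0, "ax": 0, "ay": 0, "az": 0.121, "grip": 255}, {"tx": -30, "ty": 16.5, "tz": 0, "ax": 0, "ay": 0, "az": 0.121, "grip": 255}, {"tx": -27.8, "ty": 20, "tz": 0, "ax": 0, "ay": 0, "az": 0.121, "grip": 255}, {"tx": -25.2, "ty": 23.2, "tz": 0, "ax": 0, "ay": 0, "az": 0.121, "grip": 255}, {"tx": -22.2, "ty": 26.1, "tz": 0, "ax": 0, "ay": 0, "az": 0.121, "grip": 255}, {"tx": -18.9, "ty": 28.6, "tz": 0, "ax": 0, "ay": 0, "az": 0.121, "grip": 255}, {"tx": -15.3, "ty": 30.7, "tz": 0, "ax": 0, "ay": 0, "az": 0.121, "grip": 255}, {"tx": -11.5, "ty": 32.3, "tz": 0, "ax": 0, "ay": 0, "az": 0.121, "grip": 255}, {"tx": -7.5, "ty": 33.4, "tz": 0, "ax": 0, "ay": 0, "az": 0.121, "grip": 255}, {"tx": -3.4, "ty": 34.1, "tz": 0, "ax": 0, "ay": 0, "az": 0.121, "grip": 255}, {"tx": 0.7, "ty": 20, "tz": 0, "ax": 0, "ay": 0, "az": 0.121, "grip": 255}, {"tx": 0, "ty": 10, "tz": 0, "ax": 0, "ay": 0, "az": 0, "grip": 255}, {"tx": 0, "ty": 0, "tz": 0, "ax": 0, "ay": 0, "az": 0, "grip": 255}, {"tx": 0, "ty": 0, "tz": 0, "ax": 0, "ay": 0, "az": 0, "grip": 255}]'

```text
t: 5.75
tool_pos: [0.4289, -0.2444, 0.2177]
orientation: [-3.138, 0.108, 0.001]
force: [0.5, -0.1, -2.0]
opening: 0.0217
```

```bash
python3 -c "
from h import *
plan(434,-263,150,-94.1,1)
c=snap('side','s5'); crop('s5',240,170,400,400,3,'s5c');c=snap('wrist','w5');c=snap('top','t5')"
```

```text
t 5.75 p [ 428.9 -244.4  217.7] yaw -93.95 tilt [-0.0004  0.0018] F [ 0.48 -0.05 -2.  ] M [0.02 0.14 0.01] op 0.0217 q [-0.62 -0.15  1.8   0.    1.5   1.02]
[6.40e+00 1.84e+01 6.77e+01 2.60e-03]
level corr (ax,ay): [-0.0018  0.0005]
```

View pics/s5c.png

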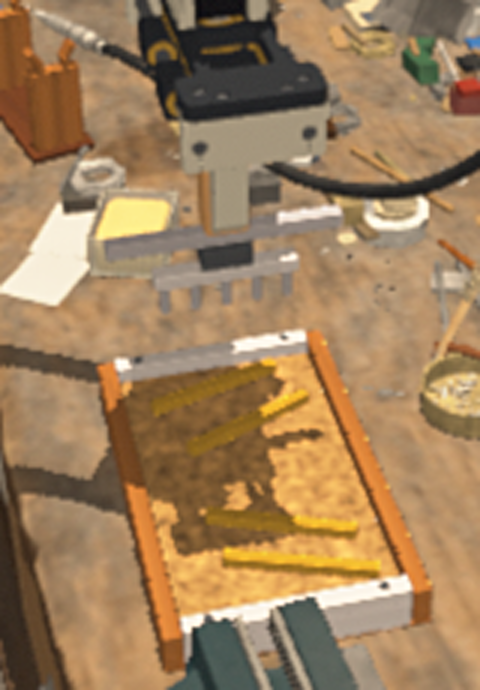

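View pics/w5.png

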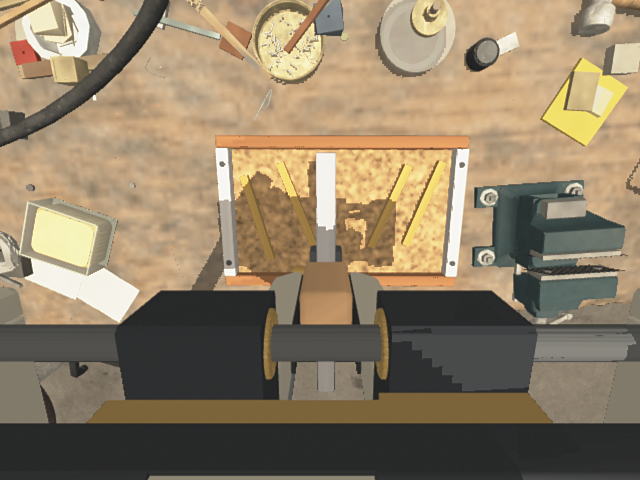

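Call:
step_arm --targets '[{"tx": 0.3, "ty": 8.7, "tz": 10, "ax": 0, "ay": 0, "az": 0, "grip": 255}, {"tx": 0.3, "ty": 8, "tz": 30, "ax": -0.0015, "ay": 0, "az": 0.0026, "grip": 255}, {"tx": 0, "ty": 0, "tz": 30, "ax": 0, "ay": 0, "az": 0, "grip": 255}, {"tx": 0, "ty": 0, "tz": 25, "ax": 0, "ay": 0, "az": 0, "grip": 255}, {"tx": 0, "ty": 0, "tz": 8, "ax": 0, "ay": 0, "az": 0, "grip": 255}, {"tx": 0, "ty": 0, "tz": 0, "ax": 0, "ay": 0, "az": 0, "grip": 255}, {"tx": 0, "ty": 0, "tz": 0, "ax": 0, "ay": 0, "az": 0, "grip": 255}]'

```text
t: 6.6
tool_pos: [0.4295, -0.2626, 0.1169]
orientation: [3.137, -0.116, 0.003]
force: [0.3, -0.1, -2.2]
opening: 0.022
```

```bash
python3 -c "
from h import *
plan(429.5,-261.1,110,-94.1,1)
c=snap('side','s6'); crop('s6',250,230,400,400,4,'s6c');c=snap('wrist','w6');crop('w6',180,60,520,320,2,'w6c')"
```

```text
t 6.60 p [ 429.5 -262.6  116.9] yaw -94.24 tilt [ 0.002  -0.0022] F [ 0.32 -0.13 -2.24] M [-0.04  0.13 -0.06] op 0.0220 q [-0.65 -0.05  1.89 -0.    1.3   0.99]
[-1.0e-01 -1.5e+00  6.9e+00 -2.5e-03]
level corr (ax,ay): [ 0.0021 -0.0022]
```

View pics/s6c.png

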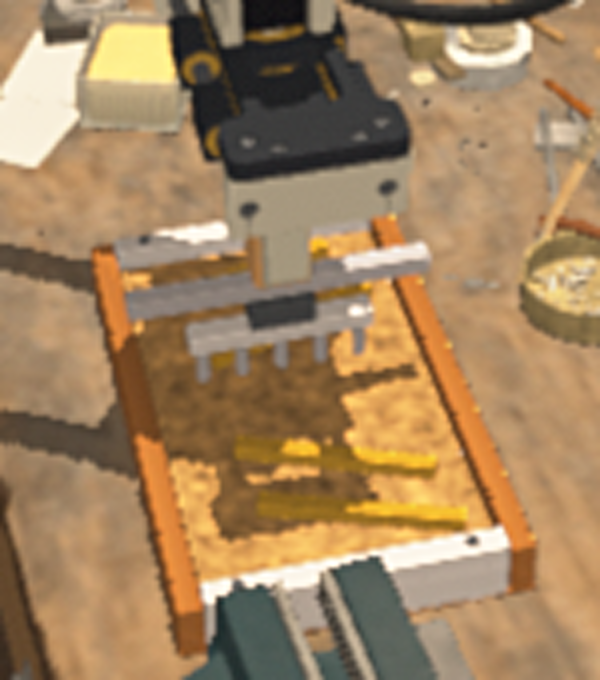

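View pics/w6c.png

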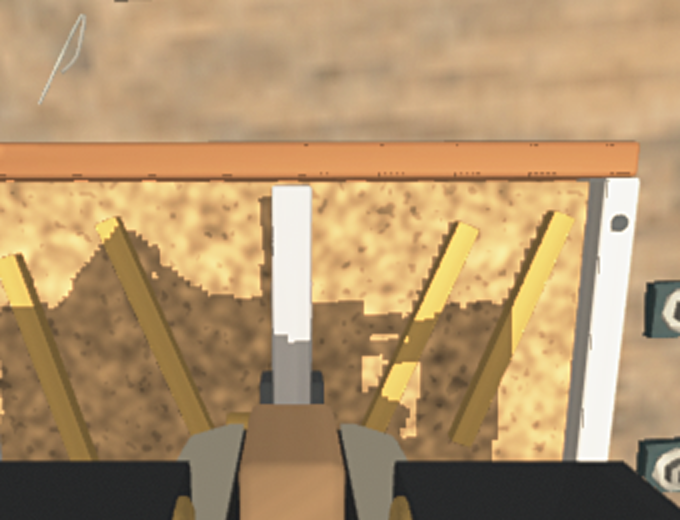

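Call:
step_arm --targets '[{"tx": 0, "ty": -1.5, "tz": 6, "ax": 0.002, "ay": -0.002, "az": -0.0025, "grip": 255}, {"tx": 0, "ty": 0, "tz": 6, "ax": 0, "ay": 0, "az": 0, "grip": 255}, {"tx": 0, "ty": 0, "tz": 2, "ax": 0, "ay": 0, "az": 0, "grip": 255}, {"tx": 0, "ty": 0, "tz": 0, "ax": 0, "ay": 0, "az": 0, "grip": 255}, {"tx": 0, "ty": 0, "tz": 0, "ax": 0, "ay": 0, "az": 0, "grip": 255}]'

```text
t: 7.2
tool_pos: [0.4289, -0.2607, 0.1017]
orientation: [-3.139, 0.113, 0.002]
force: [0.8, -0.9, -3.5]
opening: 0.0213
```

```bash
python3 -c "
from h import *
st()
import time
c=snap('side','s7'); st(); crop('s7',250,230,400,400,4,'s7c')"
```

```text
t 7.20 p [ 428.9 -260.7  101.7] yaw -94.12 tilt [-0.0012  0.0009] F [ 0.83 -0.92 -3.52] M [-0.03  0.12  0.05] op 0.0213 q [-0.65 -0.03  1.9   0.    1.27  0.99]
t 7.25 p [ 429.  -260.8  101.8] yaw -94.12 tilt [-0.0009  0.0008] F [ 0.9  -0.75 -2.42] M [0.03 0.12 0.  ] op 0.0215 q [-0.65 -0.03  1.9   0.    1.27  0.99]
```

View pics/s7c.png

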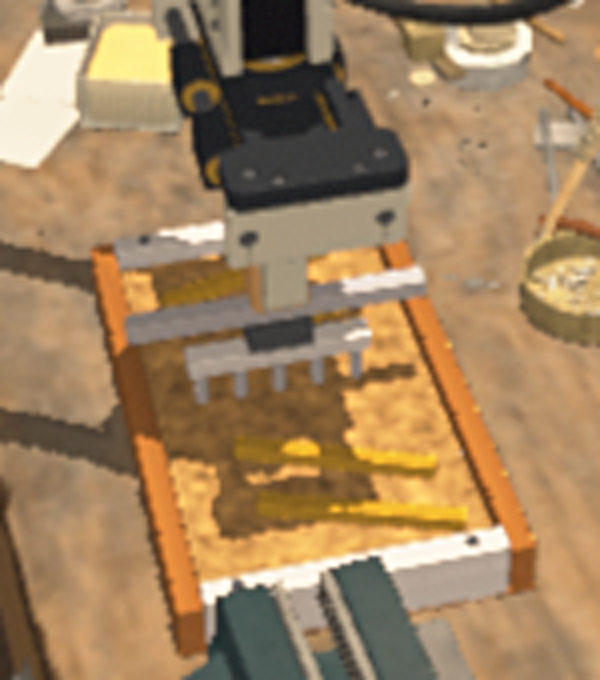

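Call:
step_arm --targets '[{"tx": 0, "ty": 0, "tz": 2, "ax": 0, "ay": 0, "az": 0, "grip": 255}, {"tx": 0, "ty": 0, "tz": 0, "ax": 0, "ay": 0, "az": 0, "grip": 255}, {"tx": 0, "ty": 0, "tz": 0, "ax": 0, "ay": 0, "az": 0, "grip": 255}]'

```text
t: 7.55
tool_pos: [0.4289, -0.2607, 0.0997]
orientation: [-3.139, 0.113, 0.002]
force: [-0.6, 0.7, -2.8]
opening: 0.0218
```

Call:
step_arm --targets '[{"tx": 0, "ty": 0, "tz": 1, "ax": 0, "ay": 0, "az": 0, "grip": 255}, {"tx": 0, "ty": 0, "tz": 0, "ax": 0, "ay": 0, "az": 0, "grip": 255}, {"tx": 0, "ty": 0, "tz": 0, "ax": 0, "ay": 0, "az": 0, "grip": 255}]'

```text
t: 7.85
tool_pos: [0.429, -0.2607, 0.0988]
orientation: [-3.139, 0.113, 0.002]
force: [-0.1, 0.4, -2.5]
opening: 0.0217
```

Call:
step_arm --targets '[{"tx": 0, "ty": 0, "tz": 1, "ax": 0, "ay": 0, "az": 0, "grip": 255}, {"tx": 0, "ty": 0, "tz": 0, "ax": 0, "ay": 0, "az": 0, "grip": 255}, {"tx": 0, "ty": 0, "tz": 0, "ax": 0, "ay": 0, "az": 0, "grip": 255}]'

```text
t: 8.15
tool_pos: [0.4289, -0.2607, 0.0977]
orientation: [-3.139, 0.113, 0.002]
force: [0.0, 0.1, -2.9]
opening: 0.022
```

Call:
step_arm --targets '[{"tx": 0, "ty": 0, "tz": 1, "ax": 0, "ay": 0, "az": 0, "grip": 255}, {"tx": 0, "ty": 0, "tz": 0, "ax": 0, "ay": 0, "az": 0, "grip": 255}, {"tx": 0, "ty": 0, "tz": 0, "ax": 0, "ay": 0, "az": 0, "grip": 255}]'

```text
t: 8.45
tool_pos: [0.4289, -0.2607, 0.0967]
orientation: [-3.139, 0.113, 0.002]
force: [0.4, 0.7, -2.7]
opening: 0.022
```

Call:
step_arm --targets '[{"tx": 0, "ty": 0, "tz": 1, "ax": 0, "ay": 0, "az": 0, "grip": 255}, {"tx": 0, "ty": 0, "tz": 0, "ax": 0, "ay": 0, "az": 0, "grip": 255}, {"tx": 0, "ty": 0, "tz": 0, "ax": 0, "ay": 0, "az": 0, "grip": 255}]'

```text
t: 8.75
tool_pos: [0.429, -0.2607, 0.0958]
orientation: [-3.139, 0.113, 0.001]
force: [1.1, -0.1, -2.9]
opening: 0.0216
```

Call:
step_arm --targets '[{"tx": 0, "ty": 0, "tz": 1, "ax": 0, "ay": 0, "az": 0, "grip": 255}, {"tx": 0, "ty": 0, "tz": 0, "ax": 0, "ay": 0, "az": 0, "grip": 255}, {"tx": 0, "ty": 0, "tz": 0, "ax": 0, "ay": 0, "az": 0, "grip": 255}]'

```text
t: 9.05
tool_pos: [0.4291, -0.2607, 0.0949]
orientation: [-3.139, 0.113, 0.001]
force: [-0.5, -0.2, -0.6]
opening: 0.022
```

Call:
step_arm --targets '[{"tx": 0, "ty": 0, "tz": 0.6, "ax": 0, "ay": 0, "az": 0, "grip": 255}, {"tx": 0, "ty": 0, "tz": 0, "ax": 0, "ay": 0, "az": 0, "grip": 255}, {"tx": 0, "ty": 0, "tz": 0, "ax": 0, "ay": 0, "az": 0, "grip": 255}]'

```text
t: 9.35
tool_pos: [0.4291, -0.2608, 0.0943]
orientation: [-3.139, 0.113, 0.001]
force: [-0.6, 1.1, 1.0]
opening: 0.0217
```

```bash
python3 -c "
from h import *
st()
c=snap('side','s8'); st(); crop('s8',250,230,400,400,4,'s8c')
plan(428.9,-260.7,94.5,-94.1)"
```

```text
t 9.35 p [ 429.1 -260.8   94.3] yaw -94.12 tilt [-0.0007  0.0007] F [-0.56  1.1   1.04] M [0.06 0.23 0.02] op 0.0217 q [-0.65 -0.02  1.9   0.    1.26  0.99]
t 9.40 p [ 429.1 -260.8   94.4] yaw -94.12 tilt [-0.0007  0.0006] F [ 0.67 -0.88  1.38] M [ 0.09  0.27 -0.  ] op 0.0216 q [-0.65 -0.02  1.9   0.    1.26  0.99]
t 9.40 p [ 429.1 -260.8   94.4] yaw -94.12 tilt [-0.0007  0.0006] F [ 0.67 -0.88  1.38] M [ 0.09  0.27 -0.  ] op 0.0216 q [-0.65 -0.02  1.9   0.    1.26  0.99]
[-0.2    -0.1    -0.1    -0.0003]
level corr (ax,ay): [-0.0006  0.0007]
```

View pics/s8c.png

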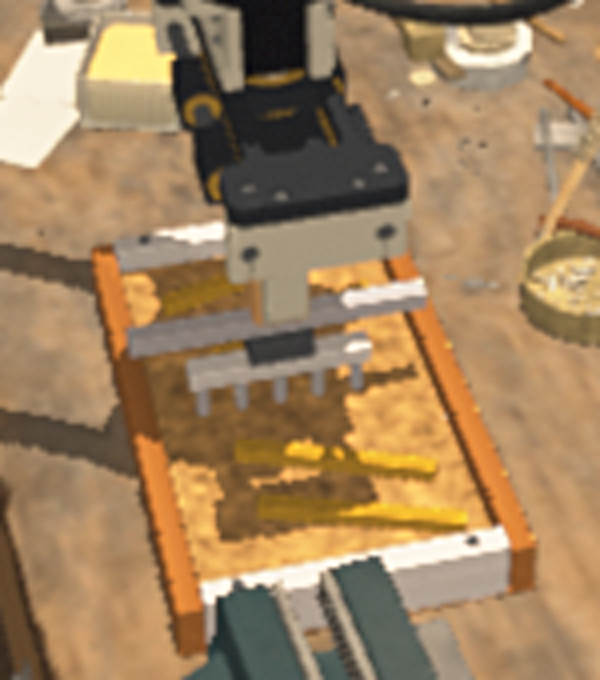

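Call:
step_arm --targets '[{"tx": 0, "ty": -2, "tz": 0, "ax": 0, "ay": 0, "az": 0, "grip": 255}, {"tx": 0, "ty": -4, "tz": 0, "ax": 0, "ay": 0, "az": 0, "grip": 255}, {"tx": 0, "ty": -4, "tz": 0, "ax": 0, "ay": 0, "az": 0, "grip": 255}, {"tx": 0, "ty": -4, "tz": 0, "ax": 0, "ay": 0, "az": 0, "grip": 255}, {"tx": 0, "ty": -4, "tz": 0, "ax": 0, "ay": 0, "az": 0, "grip": 255}, {"tx": 0, "ty": -4, "tz": 0, "ax": 0, "ay": 0, "az": 0, "grip": 255}, {"tx": 0, "ty": -4, "tz": 0, "ax": 0, "ay": 0, "az": 0, "grip": 255}, {"tx": 0, "ty": -4, "tz": 0, "ax": 0, "ay": 0, "az": 0, "grip": 255}, {"tx": 0, "ty": -4, "tz": 0, "ax": 0, "ay": 0, "az": 0, "grip": 255}, {"tx": 0, "ty": -4, "tz": 0, "ax": 0, "ay": 0, "az": 0, "grip": 255}, {"tx": 0, "ty": -2, "tz": 0, "ax": 0, "ay": 0, "az": 0, "grip": 255}]'

```text
t: 10.5
tool_pos: [0.4318, -0.2203, 0.0942]
orientation: [-3.139, 0.113, 0.002]
force: [-0.1, -2.7, 1.1]
opening: 0.0221
```

```bash
cat >> h.py <<'E'
def tr():
    s,R,y=st(); ex=np.array([np.cos(np.radians(-4.1)),np.sin(np.radians(-4.1))]); ey=np.array([-ex[1],ex[0]])
    d=s['tool_pos'][:2]*1e3-[435.5,-261.5]; print('tray x %.1f y %.1f'%(d@ex,d@ey))
E
python3 -c "
from h import *
tr()
c=snap('side','s9'); c=snap('wrist','w9'); st();crop('s9',250,230,400,400,4,'s9c');crop('w9',180,60,520,320,2,'w9c')"
```

```text
t 10.50 p [ 431.8 -220.3   94.2] yaw -94.11 tilt [-0.001  0.001] F [-0.12 -2.75  1.15] M [-0.63  0.24 -0.01] op 0.0221 q [-0.58 -0.07  1.95  0.    1.26  1.06]
tray x -6.6 y 40.8
t 10.60 p [ 431.8 -220.1   94.1] yaw -94.10 tilt [-0.0011  0.0018] F [ 1.07 -0.05  1.96] M [-0.02  0.02  0.01] op 0.0216 q [-0.58 -0.07  1.95  0.    1.26  1.06]
```

View pics/s9c.png

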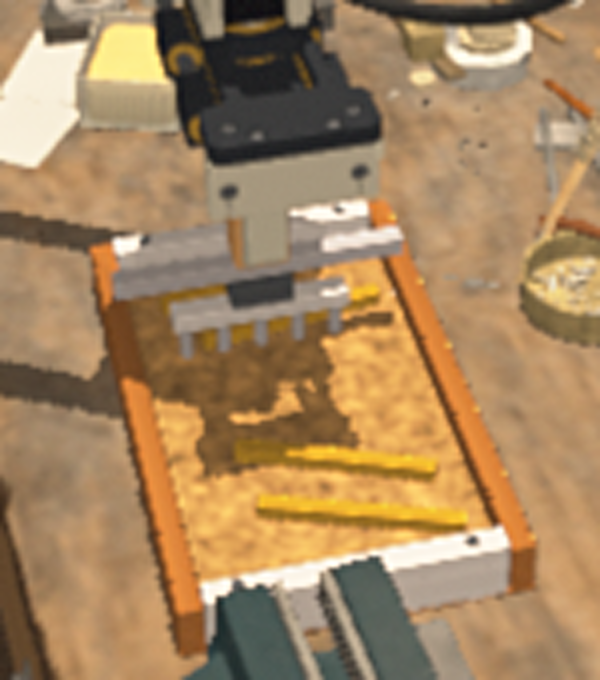

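View pics/w9c.png

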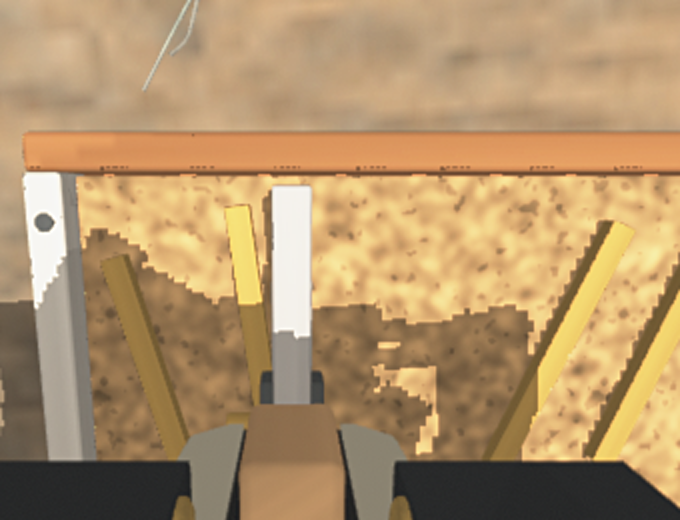

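Call:
step_arm --targets '[{"tx": 0, "ty": -2, "tz": 0, "ax": 0, "ay": 0, "az": 0, "grip": 255}, {"tx": 0, "ty": -3, "tz": 0, "ax": 0, "ay": 0, "az": 0, "grip": 255}, {"tx": 0, "ty": -3, "tz": 0, "ax": 0, "ay": 0, "az": 0, "grip": 255}, {"tx": 0, "ty": -3, "tz": 0, "ax": 0, "ay": 0, "az": 0, "grip": 255}, {"tx": 0, "ty": -3, "tz": 0, "ax": 0, "ay": 0, "az": 0, "grip": 255}, {"tx": 0, "ty": -3, "tz": 0, "ax": 0, "ay": 0, "az": 0, "grip": 255}, {"tx": 0, "ty": -3, "tz": 0, "ax": 0, "ay": 0, "az": 0, "grip": 255}, {"tx": 0, "ty": -3, "tz": 0, "ax": 0, "ay": 0, "az": 0, "grip": 255}, {"tx": 0, "ty": -3, "tz": 0, "ax": 0, "ay": 0, "az": 0, "grip": 255}, {"tx": 0, "ty": -3, "tz": 0, "ax": 0, "ay": 0, "az": 0, "grip": 255}, {"tx": 0, "ty": -3, "tz": 0, "ax": 0, "ay": 0, "az": 0, "grip": 255}, {"tx": 0, "ty": -2, "tz": 0, "ax": 0, "ay": 0, "az": 0, "grip": 255}]'

```text
t: 11.8
tool_pos: [0.4342, -0.1865, 0.0942]
orientation: [-3.139, 0.113, 0.002]
force: [-0.7, -2.7, 2.0]
opening: 0.0216
```

```bash

python3 -c "
from h import *
tr()
c=snap('side','s10'); c=snap('wrist','w10'); st();crop('s10',250,210,400,380,4,'s10c');crop('w10',180,60,520,320,2,'w10c')"
```

```text
t 11.80 p [ 434.2 -186.5   94.2] yaw -94.11 tilt [-0.0011  0.001 ] F [-0.72 -2.74  2.02] M [-0.79  0.19  0.01] op 0.0216 q [-0.51 -0.1   1.98  0.    1.26  1.13]
tray x -6.6 y 74.7
t 11.90 p [ 434.3 -186.2   94.1] yaw -94.10 tilt [-0.0011  0.0017] F [ 0.33 -1.15  1.51] M [-0.11  0.09  0.01] op 0.0215 q [-0.51 -0.1   1.98  0.    1.26  1.13]
```

View pics/s10c.png

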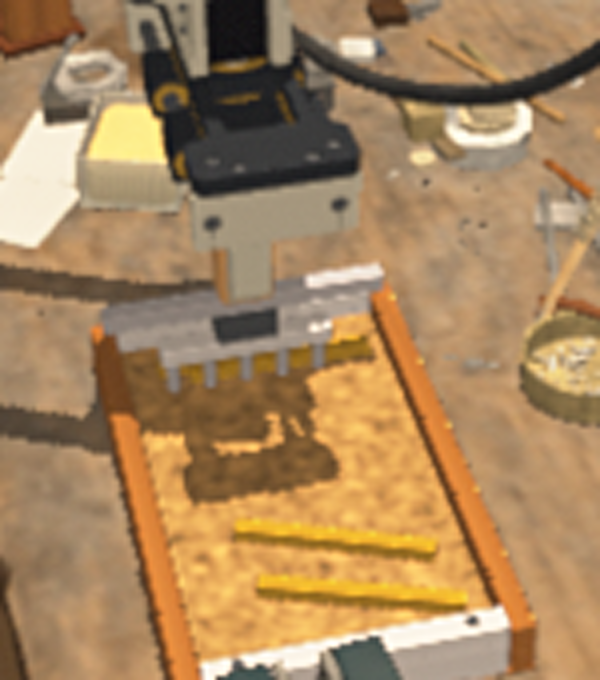

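View pics/w10c.png

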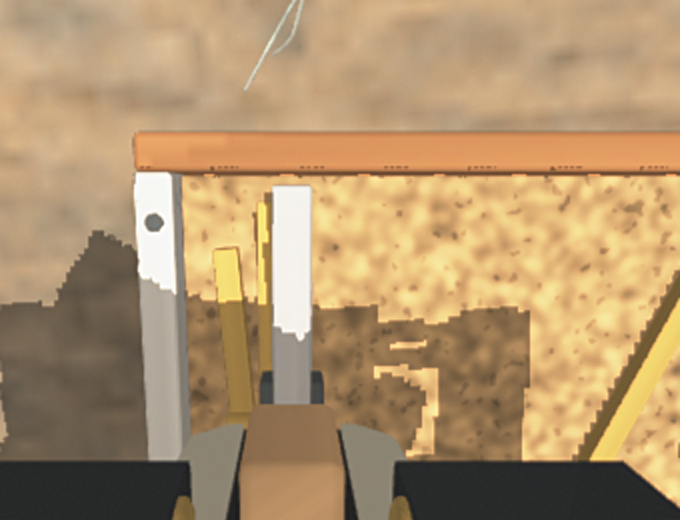

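Call:
step_arm --targets '[{"tx": 0, "ty": -2, "tz": 0, "ax": 0, "ay": 0, "az": 0, "grip": 255}, {"tx": 0, "ty": -2, "tz": 0, "ax": 0, "ay": 0, "az": 0, "grip": 255}, {"tx": 0, "ty": -2, "tz": 0, "ax": 0, "ay": 0, "az": 0, "grip": 255}, {"tx": 0, "ty": -2, "tz": 0, "ax": 0, "ay": 0, "az": 0, "grip": 255}, {"tx": 0, "ty": -2, "tz": 0, "ax": 0, "ay": 0, "az": 0, "grip": 255}, {"tx": 0, "ty": -1, "tz": 0, "ax": 0, "ay": 0, "az": 0, "grip": 255}, {"tx": 0, "ty": -1, "tz": 0, "ax": 0, "ay": 0, "az": 0, "grip": 255}]'

```text
t: 12.6
tool_pos: [0.4351, -0.1748, 0.0942]
orientation: [-3.139, 0.113, 0.002]
force: [-0.0, -2.6, 2.7]
opening: 0.0217
```

Call:
step_arm --targets '[{"tx": 0, "ty": -1, "tz": 0, "ax": 0, "ay": 0, "az": 0, "grip": 255}]'

```text
t: 12.7
tool_pos: [0.4352, -0.1738, 0.0942]
orientation: [-3.139, 0.113, 0.002]
force: [0.5, -2.1, 2.8]
opening: 0.0223
```

```bash

python3 -c "
from h import *
tr()
c=snap('wrist','w11'); st();crop('w11',180,60,520,320,2,'w11c')"
```

```text
t 12.70 p [ 435.2 -173.8   94.2] yaw -94.12 tilt [-0.001   0.0008] F [ 0.54 -2.07  2.76] M [-0.7   0.17 -0.01] op 0.0223 q [-0.49 -0.11  1.99  0.    1.26  1.15]
tray x -6.6 y 87.4
t 12.75 p [ 435.2 -173.6   94.2] yaw -94.12 tilt [-0.001   0.0011] F [-0.24 -1.25  1.41] M [-0.44  0.13 -0.03] op 0.0216 q [-0.49 -0.11  1.99  0.    1.26  1.15]
```

View pics/w11c.png

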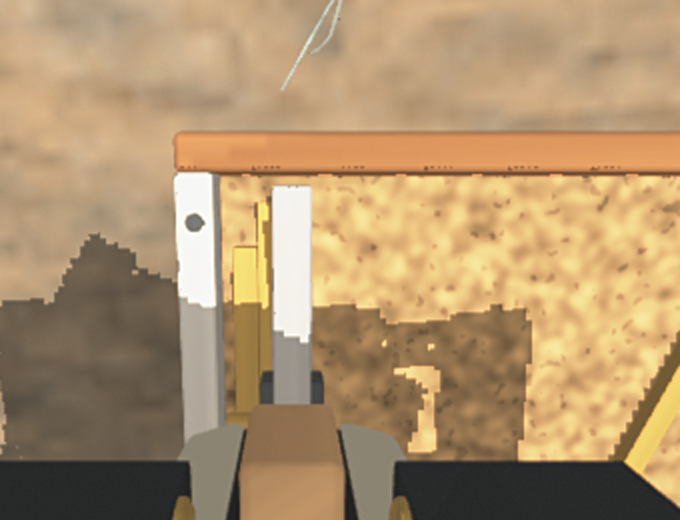

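Call:
step_arm --targets '[{"tx": 0, "ty": -1, "tz": 0, "ax": 0, "ay": 0, "az": 0, "grip": 255}, {"tx": 0, "ty": -0.7, "tz": 0, "ax": 0, "ay": 0, "az": 0, "grip": 255}]'

```text
t: 12.95
tool_pos: [0.4353, -0.1722, 0.0942]
orientation: [-3.139, 0.113, 0.002]
force: [-0.2, -3.9, 2.2]
opening: 0.0216
```

Call:
step_arm --targets '[{"tx": 0, "ty": -0.6, "tz": 0, "ax": 0, "ay": 0, "az": 0, "grip": 255}]'

```text
t: 13.05
tool_pos: [0.4353, -0.1716, 0.0942]
orientation: [-3.139, 0.113, 0.002]
force: [0.0, -3.6, 1.9]
opening: 0.0217
```

Call:
step_arm --targets '[{"tx": 0, "ty": -0.6, "tz": 0, "ax": 0, "ay": 0, "az": 0, "grip": 255}]'

```text
t: 13.15
tool_pos: [0.4354, -0.171, 0.0942]
orientation: [-3.139, 0.113, 0.002]
force: [-0.1, -3.9, 1.2]
opening: 0.022
```

Call:
step_arm --targets '[{"tx": 0, "ty": -0.5, "tz": 0, "ax": 0, "ay": 0, "az": 0, "grip": 255}]'

```text
t: 13.25
tool_pos: [0.4355, -0.1705, 0.0942]
orientation: [-3.139, 0.113, 0.002]
force: [-0.3, -2.7, 1.2]
opening: 0.0215
```

Call:
step_arm --targets '[{"tx": 0, "ty": -0.5, "tz": 0, "ax": 0, "ay": 0, "az": 0, "grip": 255}]'

```text
t: 13.35
tool_pos: [0.4355, -0.17, 0.0942]
orientation: [-3.139, 0.113, 0.002]
force: [-0.3, -2.8, 1.4]
opening: 0.0222
```

Call:
step_arm --targets '[{"tx": 0, "ty": -0.4, "tz": 0, "ax": 0, "ay": 0, "az": 0, "grip": 255}]'

```text
t: 13.45
tool_pos: [0.4355, -0.1696, 0.0942]
orientation: [-3.139, 0.113, 0.002]
force: [0.3, -2.0, 1.4]
opening: 0.0215
```

```bash

python3 -c "
from h import *
tr()
c=snap('wrist','w12'); st();crop('w12',200,80,350,300,3,'w12c')"
```

```text
t 13.45 p [ 435.5 -169.6   94.2] yaw -94.12 tilt [-0.001   0.0008] F [ 0.26 -2.03  1.41] M [-0.78  0.23 -0.04] op 0.0215 q [-0.48 -0.12  2.    0.    1.26  1.16]
tray x -6.6 y 91.7
t 13.50 p [ 435.5 -169.5   94.2] yaw -94.12 tilt [-0.001  0.001] F [-0.25 -2.4   2.17] M [-0.58  0.18  0.01] op 0.0216 q [-0.48 -0.12  2.    0.    1.26  1.16]
```

View pics/w12c.png

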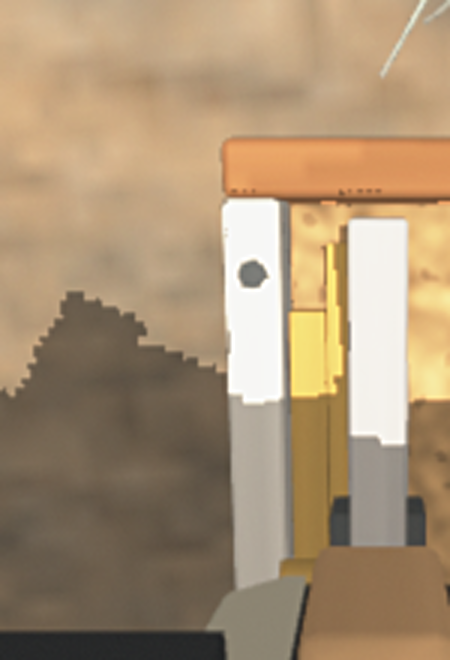

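Call:
step_arm --targets '[{"tx": 0, "ty": -0.4, "tz": 0, "ax": 0, "ay": 0, "az": 0, "grip": 255}]'

```text
t: 13.6
tool_pos: [0.4355, -0.1692, 0.0942]
orientation: [-3.139, 0.113, 0.002]
force: [-0.5, -3.9, 2.0]
opening: 0.0216
```

Call:
step_arm --targets '[{"tx": 0, "ty": -0.4, "tz": 0, "ax": 0, "ay": 0, "az": 0, "grip": 255}]'

```text
t: 13.7
tool_pos: [0.4356, -0.1688, 0.0942]
orientation: [-3.139, 0.113, 0.002]
force: [0.2, -3.4, 1.7]
opening: 0.0219
```

Call:
step_arm --targets '[{"tx": 0, "ty": -0.4, "tz": 0, "ax": 0, "ay": 0, "az": 0, "grip": 255}]'

```text
t: 13.8
tool_pos: [0.4356, -0.1685, 0.0943]
orientation: [-3.139, 0.113, 0.002]
force: [-1.2, -5.1, 1.3]
opening: 0.0217
```

Call:
step_arm --targets '[{"tx": 0, "ty": -0.3, "tz": 0, "ax": 0, "ay": 0, "az": 0, "grip": 255}]'

```text
t: 13.9
tool_pos: [0.4356, -0.1684, 0.0943]
orientation: [-3.139, 0.113, 0.002]
force: [-0.5, -5.2, 0.3]
opening: 0.0211
```

Call:
step_arm --targets '[{"tx": 0, "ty": -0.3, "tz": 0, "ax": 0, "ay": 0, "az": 0, "grip": 255}]'

```text
t: 14.0
tool_pos: [0.4356, -0.1683, 0.0943]
orientation: [3.139, -0.113, -0.002]
force: [-0.4, -6.5, 0.8]
opening: 0.022
```

```bash

python3 -c "
from h import *
tr()
c=snap('wrist','w13'); st();crop('w13',240,80,350,280,4,'w13c')"
```

```text
t 14.00 p [ 435.6 -168.3   94.3] yaw -94.12 tilt [-0.001  -0.0001] F [-0.36 -6.46  0.83] M [-1.55  0.26 -0.03] op 0.0220 q [-0.48 -0.12  2.   -0.    1.26  1.16]
tray x -6.5 y 93.0
t 14.05 p [ 435.6 -168.3   94.2] yaw -94.12 tilt [-0.001  -0.0001] F [-0.18 -6.08  0.77] M [-1.37  0.25 -0.04] op 0.0217 q [-0.48 -0.12  2.   -0.    1.26  1.16]
```

View pics/w13c.png

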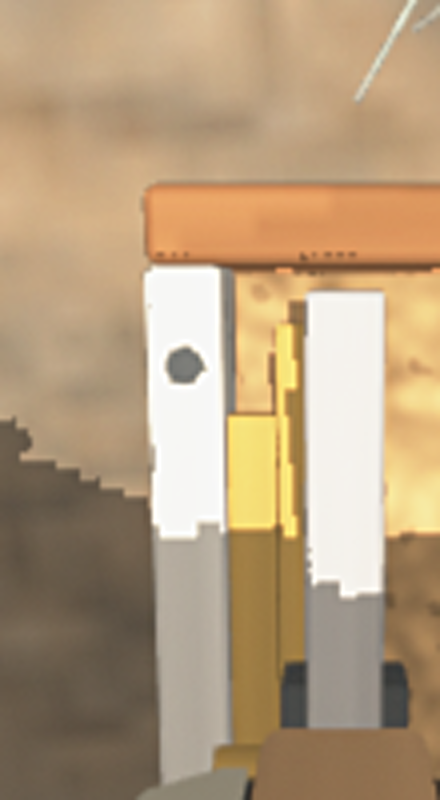

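Call:
step_arm --targets '[{"tx": 0, "ty": -0.4, "tz": 0, "ax": 0, "ay": 0, "az": 0, "grip": 255}, {"tx": 0, "ty": 0, "tz": 0, "ax": 0, "ay": 0, "az": 0, "grip": 255}, {"tx": 0, "ty": 0, "tz": 0, "ax": 0, "ay": 0, "az": 0, "grip": 255}]'

```text
t: 14.35
tool_pos: [0.4356, -0.1682, 0.0943]
orientation: [3.139, -0.113, -0.002]
force: [-0.7, -6.9, -0.0]
opening: 0.0217
```

```bash

python3 -c "
from h import *
tr()"
```

```text
t 14.35 p [ 435.6 -168.2   94.3] yaw -94.13 tilt [-0.001  -0.0006] F [-0.67 -6.86 -0.01] M [-1.72  0.27 -0.04] op 0.0217 q [-0.48 -0.12  2.   -0.    1.26  1.17]
tray x -6.6 y 93.1
```

Call:
step_arm --targets '[{"tx": 0, "ty": 1, "tz": 0, "ax": 0, "ay": 0, "az": 0, "grip": 255}, {"tx": 0, "ty": 2, "tz": 0, "ax": 0, "ay": 0, "az": 0, "grip": 255}, {"tx": 0, "ty": 3, "tz": 0, "ax": 0, "ay": 0, "az": 0, "grip": 255}, {"tx": 0, "ty": 0, "tz": -4, "ax": 0, "ay": 0, "az": 0, "grip": 255}, {"tx": 0, "ty": 10, "tz": 0, "ax": 0, "ay": 0, "az": 0, "grip": 255}, {"tx": 0, "ty": 20, "tz": 0, "ax": 0, "ay": 0, "az": 0, "grip": 255}, {"tx": 0, "ty": 20, "tz": 0, "ax": 0, "ay": 0, "az": 0, "grip": 255}, {"tx": 0, "ty": 20, "tz": 0, "ax": 0, "ay": 0, "az": 0, "grip": 255}, {"tx": 0, "ty": 12, "tz": 0, "ax": 0, "ay": 0, "az": 0, "grip": 255}, {"tx": 0, "ty": 3, "tz": 0, "ax": 0, "ay": 0, "az": 0, "grip": 255}, {"tx": 0, "ty": 0, "tz": 0, "ax": 0, "ay": 0, "az": 0, "grip": 255}, {"tx": 0, "ty": 0, "tz": 0, "ax": 0, "ay": 0, "az": 0, "grip": 255}]'

```text
t: 15.55
tool_pos: [0.429, -0.2575, 0.0979]
orientation: [-3.138, 0.113, 0.002]
force: [-0.1, 0.6, -3.3]
opening: 0.0221
```

```bash

python3 -c "
from h import *
tr()
c=snap('side','s14');crop('s14',250,230,400,400,4,'s14c')
c=snap('wrist','w14');crop('w14',180,60,520,320,2,'w14c')"
```

```text
t 15.55 p [ 429.  -257.5   97.9] yaw -94.11 tilt [-0.0014  0.0015] F [-0.1   0.59 -3.29] M [0.   0.13 0.01] op 0.0221 q [-0.64 -0.03  1.91  0.    1.27  1.  ]
tray x -6.8 y 3.5
```

View pics/s14c.png

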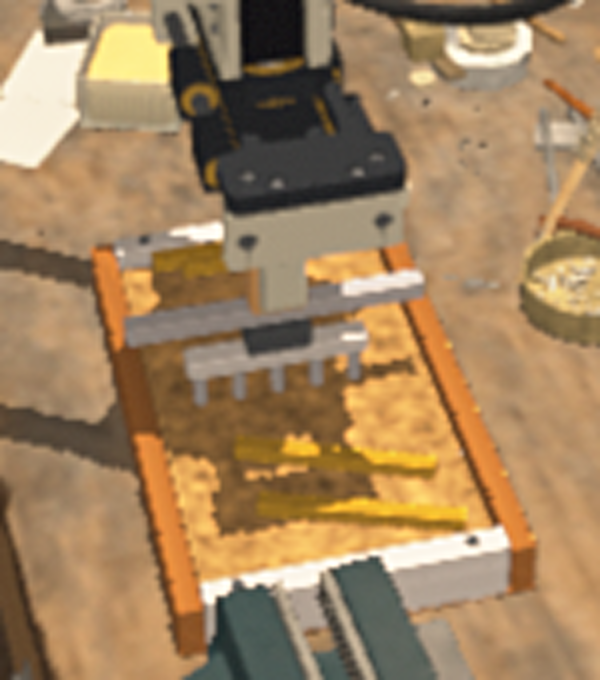

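View pics/w14c.png

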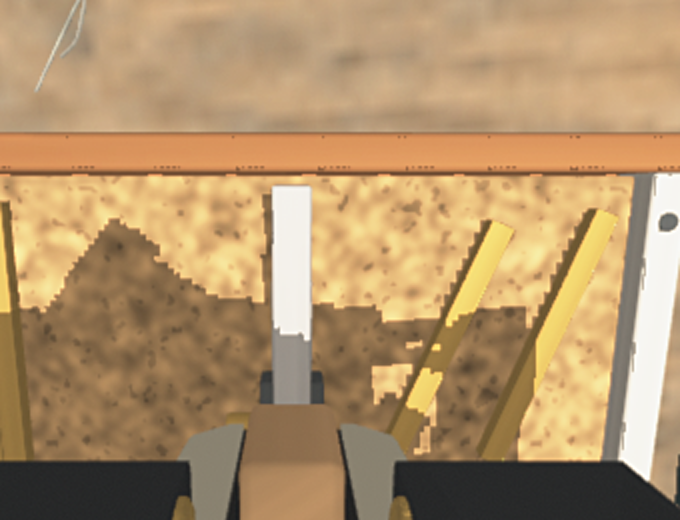

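Call:
step_arm --targets '[{"tx": 0, "ty": 0, "tz": 2, "ax": 0, "ay": 0, "az": 0, "grip": 255}, {"tx": 0, "ty": 0, "tz": 1.5, "ax": 0, "ay": 0, "az": 0, "grip": 255}, {"tx": 0, "ty": 0, "tz": 0, "ax": 0, "ay": 0, "az": 0, "grip": 255}]'

```text
t: 15.95
tool_pos: [0.4294, -0.2579, 0.0948]
orientation: [-3.139, 0.112, 0.001]
force: [0.4, 1.9, 0.3]
opening: 0.0216
```

```bash

python3 -c "
from h import *
tr()"
```

```text
t 15.95 p [ 429.4 -257.9   94.8] yaw -94.10 tilt [-0.0005  0.001 ] F [0.4  1.87 0.27] M [0.36 0.12 0.03] op 0.0216 q [-0.64 -0.02  1.91  0.    1.26  1.  ]
tray x -6.3 y 3.2
```

Call:
step_arm --targets '[{"tx": 0, "ty": 2, "tz": 0.3, "ax": 0, "ay": 0, "az": 0, "grip": 255}, {"tx": 0, "ty": 4, "tz": 0, "ax": 0, "ay": 0, "az": 0, "grip": 255}, {"tx": 0, "ty": 4, "tz": 0, "ax": 0, "ay": 0, "az": 0, "grip": 255}, {"tx": 0, "ty": 4, "tz": 0, "ax": 0, "ay": 0, "az": 0, "grip": 255}, {"tx": 0, "ty": 4, "tz": 0, "ax": 0, "ay": 0, "az": 0, "grip": 255}, {"tx": 0, "ty": 4, "tz": 0, "ax": 0, "ay": 0, "az": 0, "grip": 255}, {"tx": 0, "ty": 4, "tz": 0, "ax": 0, "ay": 0, "az": 0, "grip": 255}, {"tx": 0, "ty": 4, "tz": 0, "ax": 0, "ay": 0, "az": 0, "grip": 255}, {"tx": 0, "ty": 4, "tz": 0, "ax": 0, "ay": 0, "az": 0, "grip": 255}, {"tx": 0, "ty": 4, "tz": 0, "ax": 0, "ay": 0, "az": 0, "grip": 255}, {"tx": 0, "ty": 4, "tz": 0, "ax": 0, "ay": 0, "az": 0, "grip": 255}, {"tx": 0, "ty": 2, "tz": 0, "ax": 0, "ay": 0, "az": 0, "grip": 255}]'

```text
t: 17.15
tool_pos: [0.4259, -0.3026, 0.0943]
orientation: [-3.139, 0.113, 0.002]
force: [0.4, 2.1, 2.0]
opening: 0.0218
```

```bash

python3 -c "
from h import *
tr()
c=snap('side','s15');crop('s15',250,230,400,400,4,'s15c')
c=snap('wrist','w15');crop('w15',180,60,520,320,2,'w15c');st()"
```

```text
t 17.15 p [ 425.9 -302.6   94.3] yaw -94.13 tilt [-0.001   0.0007] F [0.45 2.1  1.97] M [0.67 0.07 0.  ] op 0.0218 q [-0.72  0.03  1.85 -0.    1.26  0.93]
tray x -6.6 y -41.6
t 17.25 p [ 425.9 -302.8   94.4] yaw -94.14 tilt [-0.0009 -0.0001] F [-0.96  0.26  1.37] M [ 0.05  0.27 -0.01] op 0.0218 q [-0.72  0.03  1.85 -0.    1.26  0.93]
```

View pics/s15c.png

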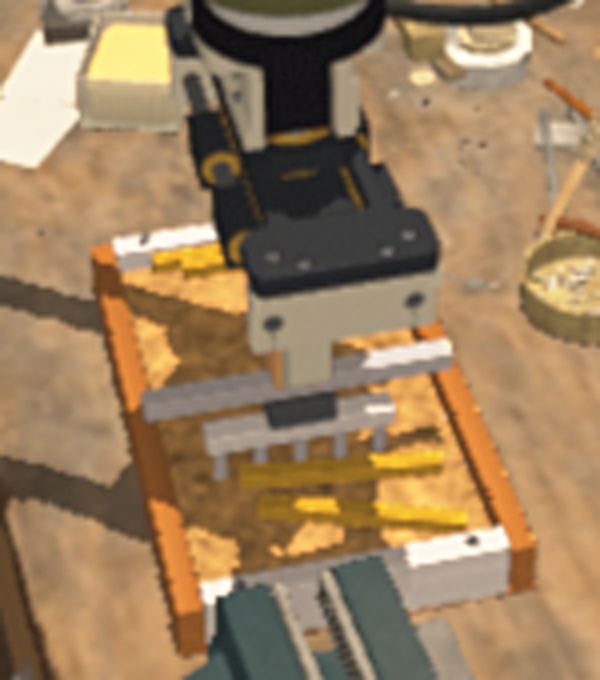

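View pics/w15c.png

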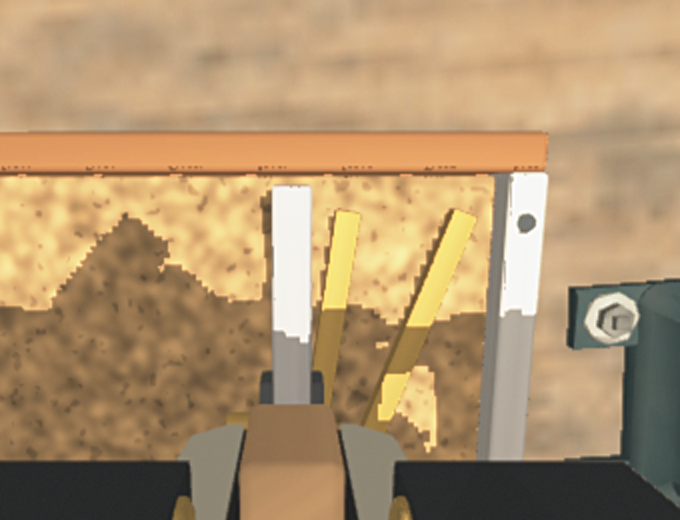

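```bash

python3 -c "
from h import *
S=load('side0');T=load('top0')
crop('side0',270,360,400,470,5,'vs');crop('top0',435,240,510,330,7,'vt')"
```

```text
(no output)
```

View pics/vs.png

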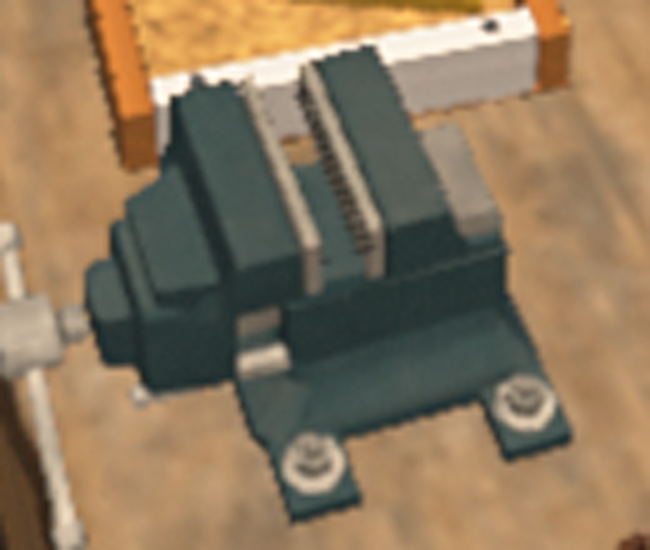

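View pics/vt.png

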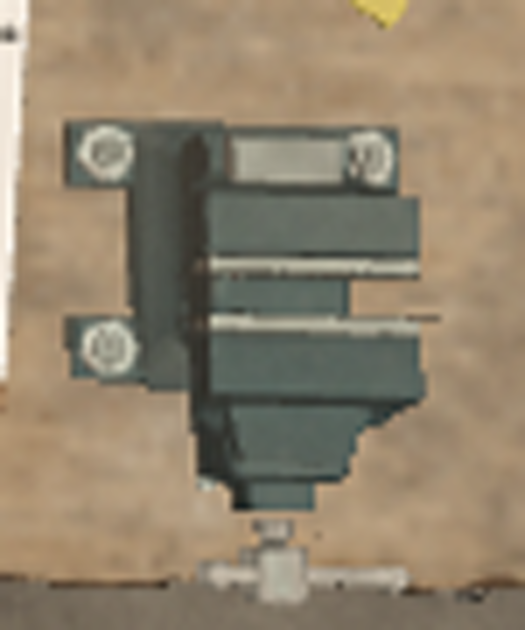

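```bash

python3 -c "
from h import *
S=load('side0');T=load('top0')
for z in (.04,.06,.08,.1,.12,.14): print(z,px(T,464.5,268,z).round(3),pj(S,px(T,464.5,268,z)))"
```

```text
0.04 [ 0.423 -0.442  0.04 ] (np.float64(349.47332200254175), np.float64(397.0275862384042))
0.06 [ 0.421 -0.436  0.06 ] (np.float64(347.0846391874901), np.float64(385.66348838292276))
0.08 [ 0.419 -0.43   0.08 ] (np.float64(344.6556461668428), np.float64(374.1076157476023))
0.1 [ 0.417 -0.425  0.1  ] (np.float64(342.1853138755822), np.float64(362.35507258174295))
0.12 [ 0.415 -0.419  0.12 ] (np.float64(339.67257792054653), np.float64(350.40079506189835))
0.14 [ 0.413 -0.413  0.14 ] (np.float64(337.11633705127286), np.float64(338.23954401694596))
```

Call:
step_arm --targets '[{"tx": 0, "ty": 2, "tz": 0, "ax": 0, "ay": 0, "az": 0, "grip": 255}, {"tx": 0, "ty": 3, "tz": 0, "ax": 0, "ay": 0, "az": 0, "grip": 255}, {"tx": 0, "ty": 3, "tz": 0, "ax": 0, "ay": 0, "az": 0, "grip": 255}, {"tx": 0, "ty": 3, "tz": 0, "ax": 0, "ay": 0, "az": 0, "grip": 255}, {"tx": 0, "ty": 3, "tz": 0, "ax": 0, "ay": 0, "az": 0, "grip": 255}, {"tx": 0, "ty": 3, "tz": 0, "ax": 0, "ay": 0, "az": 0, "grip": 255}, {"tx": 0, "ty": 3, "tz": 0, "ax": 0, "ay": 0, "az": 0, "grip": 255}, {"tx": 0, "ty": 3, "tz": 0, "ax": 0, "ay": 0, "az": 0, "grip": 255}, {"tx": 0, "ty": 3, "tz": 0, "ax": 0, "ay": 0, "az": 0, "grip": 255}, {"tx": 0, "ty": 3, "tz": 0, "ax": 0, "ay": 0, "az": 0, "grip": 255}, {"tx": 0, "ty": 2, "tz": 0, "ax": 0, "ay": 0, "az": 0, "grip": 255}, {"tx": 0, "ty": 2, "tz": 0, "ax": 0, "ay": 0, "az": 0, "grip": 255}]'

```text
t: 18.45
tool_pos: [0.4236, -0.3352, 0.0943]
orientation: [-3.139, 0.113, 0.002]
force: [0.8, 2.5, 1.3]
opening: 0.022
```

```bash

python3 -c "
from h import *
tr()
c=snap('wrist','w16');crop('w16',180,60,520,320,2,'w16c');st()"
```

```text
t 18.45 p [ 423.6 -335.2   94.3] yaw -94.12 tilt [-0.001   0.0008] F [0.79 2.49 1.26] M [0.78 0.13 0.01] op 0.0220 q [-0.76  0.08  1.8  -0.    1.26  0.88]
tray x -6.6 y -74.4
t 18.50 p [ 423.6 -335.6   94.4] yaw -94.13 tilt [-0.0009  0.0003] F [-0.07  1.83  1.11] M [ 0.34  0.15 -0.03] op 0.0218 q [-0.76  0.08  1.8  -0.    1.26  0.88]
```

View pics/w16c.png

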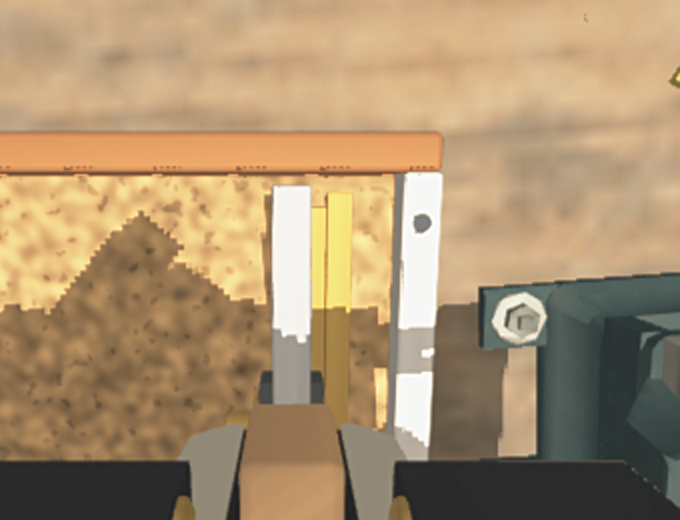

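Call:
step_arm --targets '[{"tx": 0, "ty": 2, "tz": 0, "ax": 0, "ay": 0, "az": 0, "grip": 255}, {"tx": 0, "ty": 2, "tz": 0, "ax": 0, "ay": 0, "az": 0, "grip": 255}, {"tx": 0, "ty": 2, "tz": 0, "ax": 0, "ay": 0, "az": 0, "grip": 255}, {"tx": 0, "ty": 2, "tz": 0, "ax": 0, "ay": 0, "az": 0, "grip": 255}, {"tx": 0, "ty": 1, "tz": 0, "ax": 0, "ay": 0, "az": 0, "grip": 255}, {"tx": 0, "ty": 1, "tz": 0, "ax": 0, "ay": 0, "az": 0, "grip": 255}]'

```text
t: 19.1
tool_pos: [0.4229, -0.3451, 0.0943]
orientation: [-3.139, 0.113, 0.002]
force: [-0.4, 3.5, 2.0]
opening: 0.0215
```

Call:
step_arm --targets '[{"tx": 0, "ty": 1, "tz": 0, "ax": 0, "ay": 0, "az": 0, "grip": 255}]'

```text
t: 19.2
tool_pos: [0.4228, -0.346, 0.0943]
orientation: [-3.139, 0.113, 0.002]
force: [0.5, 3.7, 1.7]
opening: 0.0217
```

```bash

python3 -c "
from h import *
tr()
c=snap('wrist','w17');crop('w17',290,80,430,280,4,'w17c');st()"
```

```text
t 19.20 p [ 422.8 -346.    94.3] yaw -94.12 tilt [-0.001   0.0009] F [0.53 3.69 1.68] M [0.74 0.05 0.03] op 0.0217 q [-0.78  0.1   1.78 -0.    1.26  0.86]
tray x -6.6 y -85.2
t 19.25 p [ 422.8 -346.2   94.3] yaw -94.12 tilt [-0.001   0.0006] F [0.63 1.21 2.04] M [0.61 0.09 0.01] op 0.0216 q [-0.78  0.1   1.78 -0.    1.26  0.86]
```

View pics/w17c.png

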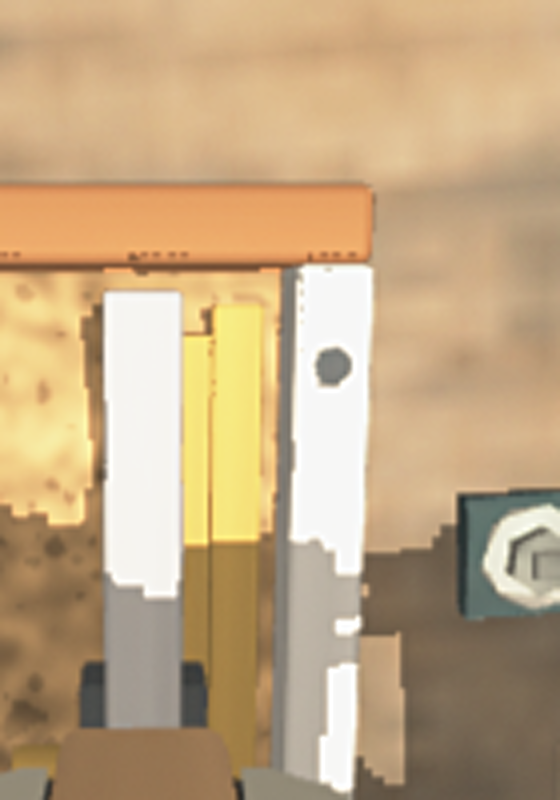

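Call:
step_arm --targets '[{"tx": 0, "ty": 1, "tz": 0, "ax": 0, "ay": 0, "az": 0, "grip": 255}, {"tx": 0, "ty": 0.5, "tz": 0, "ax": 0, "ay": 0, "az": 0, "grip": 255}]'

```text
t: 19.45
tool_pos: [0.4227, -0.3475, 0.0943]
orientation: [-3.139, 0.113, 0.002]
force: [0.4, 2.8, 1.1]
opening: 0.022
```

Call:
step_arm --targets '[{"tx": 0, "ty": 0.5, "tz": 0, "ax": 0, "ay": 0, "az": 0, "grip": 255}]'

```text
t: 19.55
tool_pos: [0.4226, -0.3479, 0.0943]
orientation: [-3.139, 0.113, 0.002]
force: [0.1, 2.9, 2.0]
opening: 0.0215
```

Call:
step_arm --targets '[{"tx": 0, "ty": 0.5, "tz": 0, "ax": 0, "ay": 0, "az": 0, "grip": 255}]'

```text
t: 19.65
tool_pos: [0.4226, -0.3484, 0.0943]
orientation: [-3.139, 0.113, 0.002]
force: [0.4, 2.5, 1.9]
opening: 0.0217
```

Call:
step_arm --targets '[{"tx": 0, "ty": 0.4, "tz": 0, "ax": 0, "ay": 0, "az": 0, "grip": 255}]'

```text
t: 19.75
tool_pos: [0.4226, -0.3489, 0.0943]
orientation: [-3.139, 0.113, 0.002]
force: [0.1, 2.9, 1.6]
opening: 0.0217
```

Call:
step_arm --targets '[{"tx": 0, "ty": 0.4, "tz": 0, "ax": 0, "ay": 0, "az": 0, "grip": 255}]'

```text
t: 19.85
tool_pos: [0.4226, -0.3493, 0.0943]
orientation: [-3.139, 0.113, 0.002]
force: [-0.2, 3.0, 1.5]
opening: 0.0215
```

Call:
step_arm --targets '[{"tx": 0, "ty": 0.4, "tz": 0, "ax": 0, "ay": 0, "az": 0, "grip": 255}]'

```text
t: 19.95
tool_pos: [0.4225, -0.3496, 0.0943]
orientation: [-3.139, 0.113, 0.002]
force: [-0.3, 3.6, 0.8]
opening: 0.022
```

Call:
step_arm --targets '[{"tx": 0, "ty": 0.4, "tz": 0, "ax": 0, "ay": 0, "az": 0, "grip": 255}]'

```text
t: 20.05
tool_pos: [0.4225, -0.3501, 0.0943]
orientation: [-3.139, 0.113, 0.002]
force: [-0.4, 2.8, 1.8]
opening: 0.0221
```

Call:
step_arm --targets '[{"tx": 0, "ty": 0.3, "tz": 0, "ax": 0, "ay": 0, "az": 0, "grip": 255}]'

```text
t: 20.15
tool_pos: [0.4225, -0.3504, 0.0943]
orientation: [-3.139, 0.113, 0.002]
force: [1.0, 3.1, 1.6]
opening: 0.0217
```

Call:
step_arm --targets '[{"tx": 0, "ty": 0.3, "tz": 0, "ax": 0, "ay": 0, "az": 0, "grip": 255}]'

```text
t: 20.25
tool_pos: [0.4225, -0.3505, 0.0943]
orientation: [-3.138, 0.113, 0.002]
force: [-0.4, 5.2, 1.5]
opening: 0.0213
```

```bash

python3 -c "
from h import *
tr()
c=snap('wrist','w18');crop('w18',290,80,430,280,4,'w18c');st()"
```

```text
t 20.25 p [ 422.5 -350.5   94.3] yaw -94.12 tilt [-0.001   0.0013] F [-0.36  5.18  1.49] M [ 1.03 -0.02  0.02] op 0.0213 q [-0.79  0.11  1.78  0.    1.26  0.86]
tray x -6.6 y -89.7
t 20.30 p [ 422.5 -350.5   94.3] yaw -94.12 tilt [-0.001   0.0013] F [-0.3   3.59  1.79] M [ 0.99  0.08 -0.01] op 0.0217 q [-0.79  0.11  1.78  0.    1.26  0.86]
```

View pics/w18c.png

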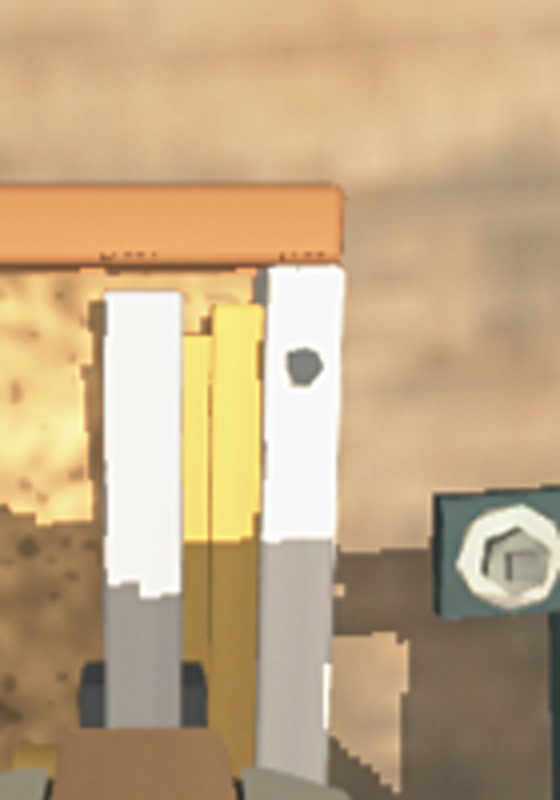

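Contact with the -y fence is starting, so I'll press a little further to seat both bars.

Call:
step_arm --targets '[{"tx": 0, "ty": 0.4, "tz": 0, "ax": 0, "ay": 0, "az": 0, "grip": 255}, {"tx": 0, "ty": 0.3, "tz": 0, "ax": 0, "ay": 0, "az": 0, "grip": 255}, {"tx": 0, "ty": 0, "tz": 0, "ax": 0, "ay": 0, "az": 0, "grip": 255}]'

```text
t: 20.6
tool_pos: [0.4225, -0.3507, 0.0942]
orientation: [-3.137, 0.113, 0.002]
force: [-0.5, 6.5, 2.4]
opening: 0.0218
```

Call:
step_arm --targets '[{"tx": 0, "ty": 0.4, "tz": 0, "ax": 0, "ay": 0, "az": 0, "grip": 255}, {"tx": 0, "ty": 0, "tz": 0, "ax": 0, "ay": 0, "az": 0, "grip": 255}]'

```text
t: 20.8
tool_pos: [0.4225, -0.3508, 0.0941]
orientation: [-3.137, 0.113, 0.002]
force: [0.6, 8.0, 2.7]
opening: 0.0214
```

```bash

python3 -c "
from h import *
tr()"
```

```text
t 20.80 p [ 422.5 -350.8   94.1] yaw -94.11 tilt [-0.0011  0.0028] F [0.6  7.95 2.73] M [1.84 0.02 0.05] op 0.0214 q [-0.79  0.11  1.77  0.    1.26  0.86]
tray x -6.6 y -90.0
```

Call:
step_arm --targets '[{"tx": 0, "ty": -1.5, "tz": 0, "ax": 0, "ay": 0, "az": 0, "grip": 255}, {"tx": 0, "ty": -2, "tz": 0, "ax": 0, "ay": 0, "az": 0, "grip": 255}, {"tx": 0, "ty": -4, "tz": 0, "ax": 0, "ay": 0, "az": 0, "grip": 255}, {"tx": 0, "ty": -5, "tz": -3, "ax": 0, "ay": 0, "az": 0, "grip": 255}, {"tx": 0, "ty": -10, "tz": -10, "ax": 0, "ay": 0, "az": 0, "grip": 255}, {"tx": 0, "ty": -15, "tz": -25, "ax": 0, "ay": 0, "az": 0, "grip": 255}, {"tx": 0, "ty": -15, "tz": -30, "ax": 0, "ay": 0, "az": 0, "grip": 255}, {"tx": 0, "ty": -15, "tz": -30, "ax": 0, "ay": 0, "az": 0, "grip": 255}, {"tx": 0, "ty": -15, "tz": -22, "ax": 0, "ay": 0, "az": 0, "grip": 255}, {"tx": 0, "ty": 0, "tz": -5, "ax": 0, "ay": 0, "az": 0, "grip": 255}, {"tx": 0, "ty": 0, "tz": 0, "ax": 0, "ay": 0, "az": 0, "grip": 255}]'

```text
t: 21.9
tool_pos: [0.4289, -0.2694, 0.2204]
orientation: [3.139, -0.111, 0.001]
force: [-0.5, -0.5, -3.4]
opening: 0.0215
```

```bash

python3 -c "
from h import *
plan(397,249.5,218,9.9,16)
c=snap('side','s19');crop('s19',250,250,400,400,5,'s19c')
c=snap('wrist','w19')"
```

```text
t 21.90 p [ 428.9 -269.4  220.4] yaw -94.06 tilt [ 0.0006 -0.0006] F [-0.48 -0.51 -3.37] M [-0.01  0.18  0.01] op 0.0215 q [-0.66 -0.12  1.76 -0.    1.5   0.98]
[ -4.3    -32.2      0.1     -0.1134]
[ -0.6    -32.5      0.1     -0.1134]
[  3.1    -32.3      0.1     -0.1134]
[  6.7    -31.8      0.1     -0.1134]
[ 10.3    -30.8      0.1     -0.1134]
[ 13.7    -29.5      0.1     -0.1134]
[ 16.9    -27.7      0.1     -0.1134]
[ 20.     -25.6      0.2     -0.1134]
[ 22.7    -23.2      0.2     -0.1134]
[ 25.2    -20.5      0.2     -0.1134]
[ 27.4    -17.5      0.2     -0.1134]
[ 29.2    -14.3      0.2     -0.1134]
[ 30.6    -10.9      0.2     -0.1134]
[31.6    -7.4     0.2    -0.1134]
[32.3    -3.7     0.2    -0.1134]
[32.5    -0.1     0.2    -0.1134]
level corr (ax,ay): [ 0.0005 -0.0007]
```

View pics/s19c.png

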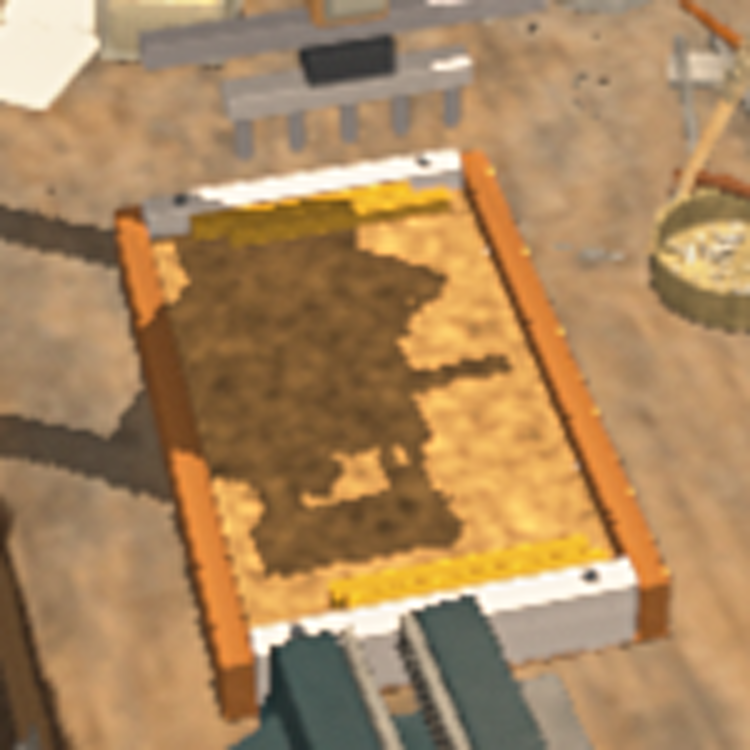

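View pics/w19.png

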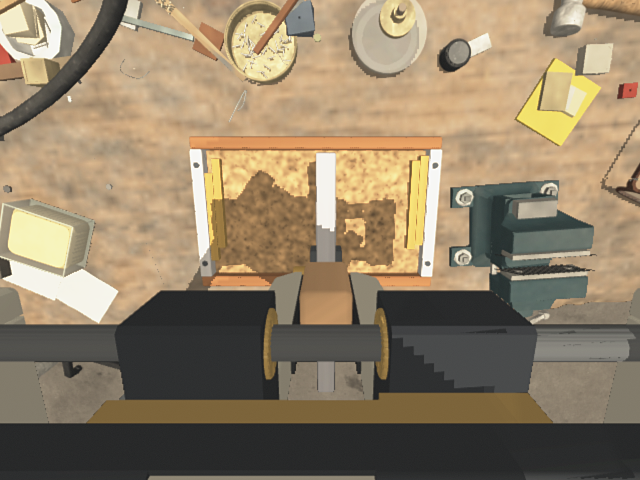

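```bash
python3 -c "
from h import *
crop('w19',180,125,450,295,3,'w19c')"
```

```text
(no output)
```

View pics/w19c.png

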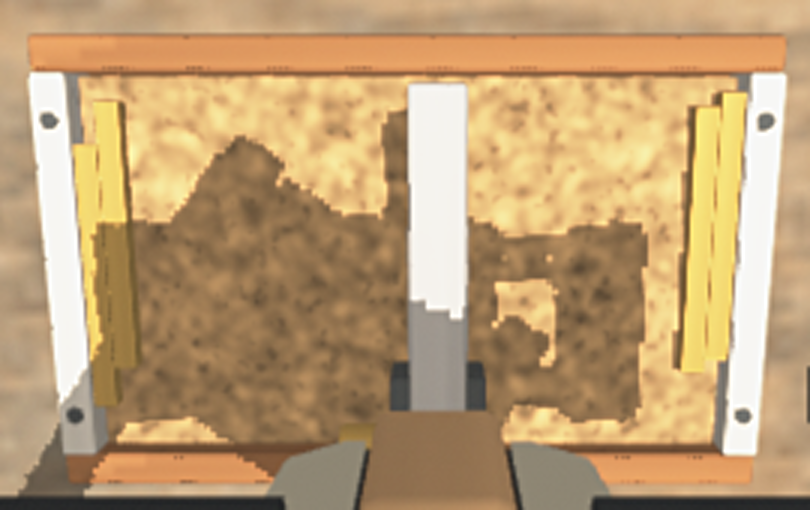

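Call:
step_arm --targets '[{"tx": -4.3, "ty": -20, "tz": 0.1, "ax": 0, "ay": 0, "az": -0.1134, "grip": 255}, {"tx": -0.6, "ty": -32.5, "tz": 0.1, "ax": 0, "ay": 0, "az": -0.1134, "grip": 255}, {"tx": 3.1, "ty": -32.3, "tz": 0.1, "ax": 0, "ay": 0, "az": -0.1134, "grip": 255}, {"tx": 6.7, "ty": -31.8, "tz": 0.1, "ax": 0, "ay": 0, "az": -0.1134, "grip": 255}, {"tx": 10.3, "ty": -30.8, "tz": 0.1, "ax": 0, "ay": 0, "az": -0.1134, "grip": 255}, {"tx": 13.7, "ty": -29.5, "tz": 0.1, "ax": 0, "ay": 0, "az": -0.1134, "grip": 255}, {"tx": 16.9, "ty": -27.7, "tz": 0.1, "ax": 0, "ay": 0, "az": -0.1134, "grip": 255}, {"tx": 20, "ty": -25.6, "tz": 0.2, "ax": 0, "ay": 0, "az": -0.1134, "grip": 255}, {"tx": 22.7, "ty": -23.2, "tz": 0.2, "ax": 0, "ay": 0, "az": -0.1134, "grip": 255}, {"tx": 25.2, "ty": -20.5, "tz": 0.2, "ax": 0, "ay": 0, "az": -0.1134, "grip": 255}, {"tx": 27.4, "ty": -17.5, "tz": 0.2, "ax": 0, "ay": 0, "az": -0.1134, "grip": 255}, {"tx": 29.2, "ty": -14.3, "tz": 0.2, "ax": 0, "ay": 0, "az": -0.1134, "grip": 255}, {"tx": 30.6, "ty": -10.9, "tz": 0.2, "ax": 0, "ay": 0, "az": -0.1134, "grip": 255}, {"tx": 31.6, "ty": -7.4, "tz": 0.2, "ax": 0, "ay": 0, "az": -0.1134, "grip": 255}, {"tx": 32.3, "ty": -3.7, "tz": 0.2, "ax": 0, "ay": 0, "az": -0.1134, "grip": 255}, {"tx": 20, "ty": -0.1, "tz": 0.2, "ax": 0, "ay": 0, "az": -0.1134, "grip": 255}, {"tx": 10, "ty": 0, "tz": 0, "ax": 0, "ay": 0, "az": 0, "grip": 255}, {"tx": 0, "ty": 0, "tz": 0, "ax": 0, "ay": 0, "az": 0, "grip": 255}, {"tx": 0, "ty": 0, "tz": 0, "ax": 0, "ay": 0, "az": 0, "grip": 255}]'

```text
t: 23.9
tool_pos: [0.3952, 0.2335, 0.2165]
orientation: [-2.025, -2.4, 0.003]
force: [0.1, 0.3, -3.2]
opening: 0.0217
```

```bash

python3 -c "
from h import *
plan(397,249.3,220,9.9,1)
c=snap('side','s20');crop('s20',200,80,300,230,5,'s20c')
c=snap('top','t20');crop('t20',320,215,450,310,6,'t20c')"
```

```text
t 23.90 p [395.2 233.5 216.5] yaw 9.67 tilt [-0.0022 -0.0003] F [ 0.12  0.34 -3.15] M [-0.12  0.04  0.03] op 0.0217 q [ 0.42 -0.25  1.88  0.    1.51  0.25]
[ 1.52e+01  4.40e+00 -3.50e+00 -3.90e-03]
level corr (ax,ay): [-0.0023 -0.0001]
```

View pics/s20c.png

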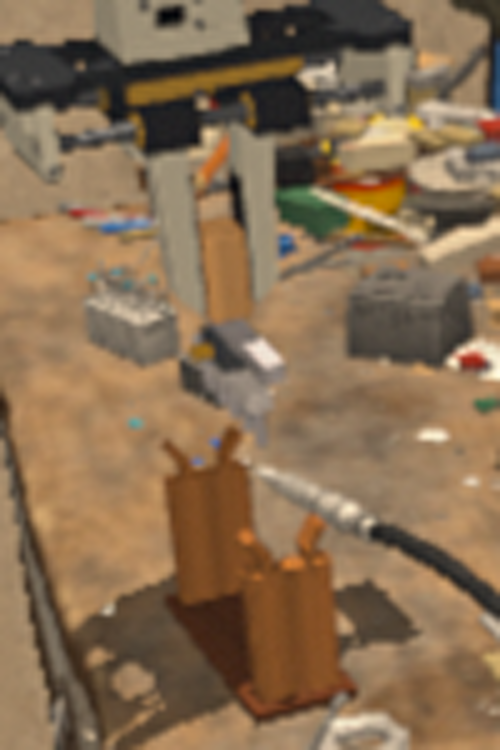

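View pics/t20c.png

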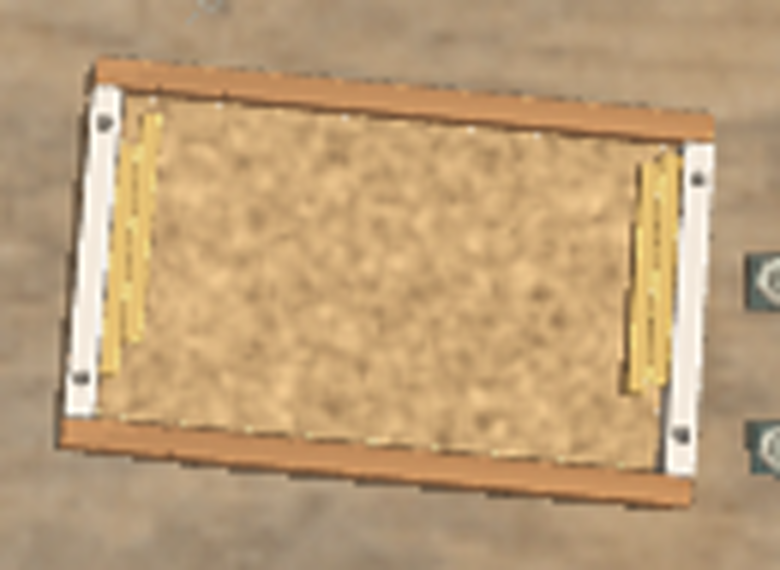

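Call:
step_arm --targets '[{"tx": 8, "ty": 2.2, "tz": 0, "ax": -0.002, "ay": 0, "az": -0.0039, "grip": 255}, {"tx": 7.2, "ty": 2.2, "tz": 0, "ax": 0, "ay": 0, "az": 0, "grip": 255}, {"tx": 0, "ty": 0, "tz": 0, "ax": 0, "ay": 0, "az": 0, "grip": 255}, {"tx": 0, "ty": 0, "tz": 0, "ax": 0, "ay": 0, "az": 0, "grip": 255}]'

```text
t: 24.4
tool_pos: [0.397, 0.2504, 0.2173]
orientation: [2.018, 2.408, 0.002]
force: [0.5, -0.0, -3.1]
opening: 0.0216
```

```bash

python3 -c "
from h import *
plan(397,249.3,130,9.9,1)"
```

```text
t 24.40 p [397.  250.4 217.3] yaw 10.08 tilt [0.0009 0.001 ] F [ 0.45 -0.02 -3.1 ] M [-0.11  0.02 -0.06] op 0.0216 q [ 0.45 -0.22  1.86  0.    1.5   0.28]
[-1.20e+00 -3.00e-01  8.73e+01  3.20e-03]
level corr (ax,ay): [ 0.0011 -0.0009]
```

Call:
step_arm --targets '[{"tx": -0.6, "ty": -0.1, "tz": 15, "ax": 0, "ay": 0, "az": 0.003, "grip": 255}, {"tx": -0.5, "ty": -0.1, "tz": 25, "ax": 0, "ay": 0, "az": 0, "grip": 255}, {"tx": 0, "ty": 0, "tz": 25, "ax": 0, "ay": 0, "az": 0, "grip": 255}, {"tx": 0, "ty": 0, "tz": 12, "ax": 0, "ay": 0, "az": 0, "grip": 255}, {"tx": 0, "ty": 0, "tz": 3, "ax": 0, "ay": 0, "az": 0, "grip": 255}, {"tx": 0, "ty": 0, "tz": 0, "ax": 0, "ay": 0, "az": 0, "grip": 255}, {"tx": 0, "ty": 0, "tz": 0, "ax": 0, "ay": 0, "az": 0, "grip": 255}]'

```text
t: 25.1
tool_pos: [0.3979, 0.2495, 0.1385]
orientation: [2.021, 2.404, 0.005]
force: [0.5, 0.8, -2.2]
opening: 0.0215
```

```bash

python3 -c "
from h import *
plan(397,249.3,110.8,9.9,1)
c=snap('side','s21');crop('s21',200,120,300,230,6,'s21c')
c=snap('wrist','w21');crop('w21',265,120,390,320,4,'w21c')"
```

```text
t 25.10 p [397.9 249.5 138.5] yaw 9.89 tilt [0.0027 0.002 ] F [ 0.46  0.84 -2.25] M [-0.04  0.03 -0.04] op 0.0215 q [ 0.45 -0.17  1.96  0.    1.35  0.28]
[-1.00e-01 -1.00e+00  2.77e+01 -2.00e-04]
level corr (ax,ay): [ 0.003  -0.0015]
```

View pics/s21c.png

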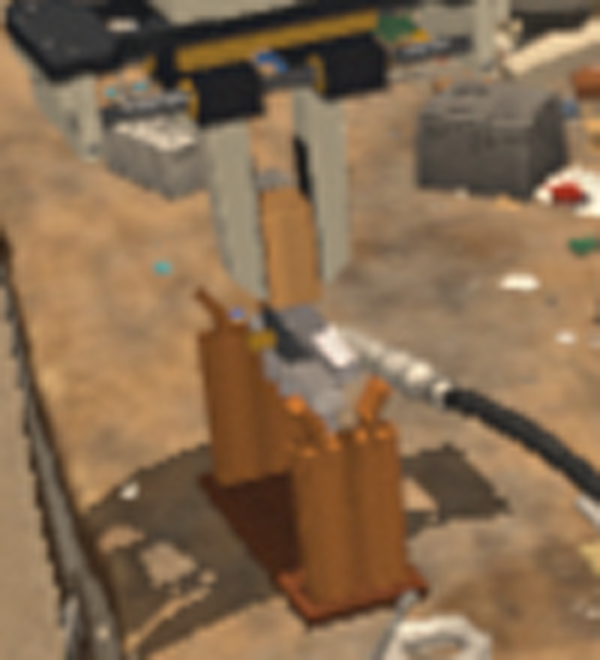

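View pics/w21c.png

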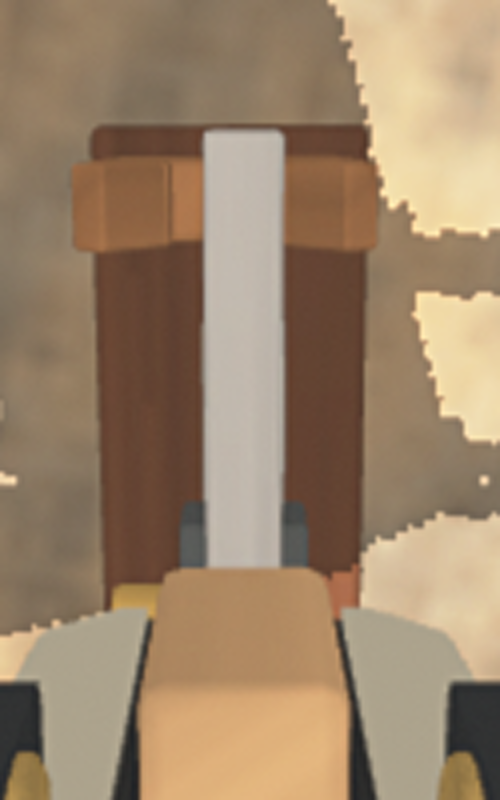

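Call:
step_arm --targets '[{"tx": 0, "ty": -1.7, "tz": 5, "ax": 0.0025, "ay": -0.001, "az": 0, "grip": 255}, {"tx": 0, "ty": 0, "tz": 6, "ax": 0, "ay": 0, "az": 0, "grip": 255}, {"tx": 0, "ty": 0, "tz": 5, "ax": 0, "ay": 0, "az": 0, "grip": 255}, {"tx": 0, "ty": 0, "tz": 0, "ax": 0, "ay": 0, "az": 0, "grip": 255}, {"tx": 0, "ty": 0, "tz": 0, "ax": 0, "ay": 0, "az": 0, "grip": 255}]'

```text
t: 25.7
tool_pos: [0.3952, 0.2488, 0.121]
orientation: [-2.021, -2.404, 0.003]
force: [-0.2, 0.5, -2.8]
opening: 0.0212
```

```bash

python3 -c "
from h import *
plan(397,249.3,110.8,9.9,1)
c=snap('side','s22');crop('s22',200,120,300,230,6,'s22c')
c=snap('wrist','w22');crop('w22',265,120,390,320,4,'w22c')"
```

```text
t 25.70 p [395.2 248.8 121. ] yaw 9.89 tilt [-0.002  -0.0006] F [-0.22  0.5  -2.77] M [-0.01  0.02  0.03] op 0.0212 q [ 0.45 -0.15  1.98  0.    1.32  0.28]
[ 2.00e-01  1.90e+00  1.02e+01 -1.00e-04]
level corr (ax,ay): [-0.0021  0.0002]
```

View pics/s22c.png

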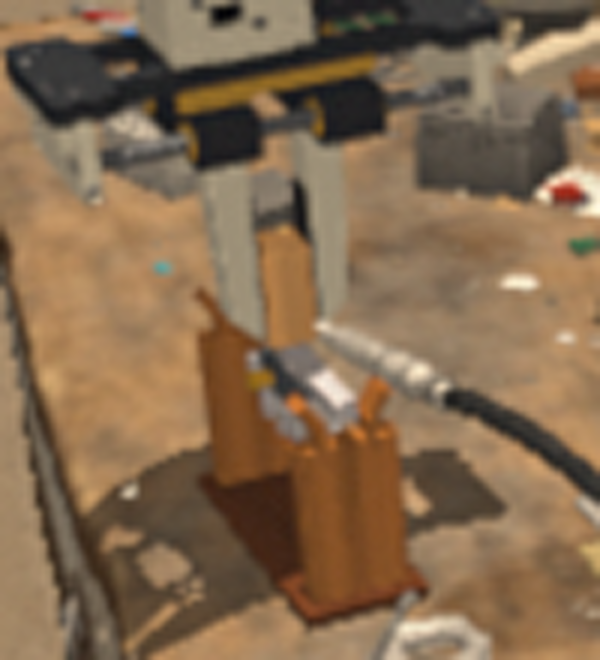

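View pics/w22c.png

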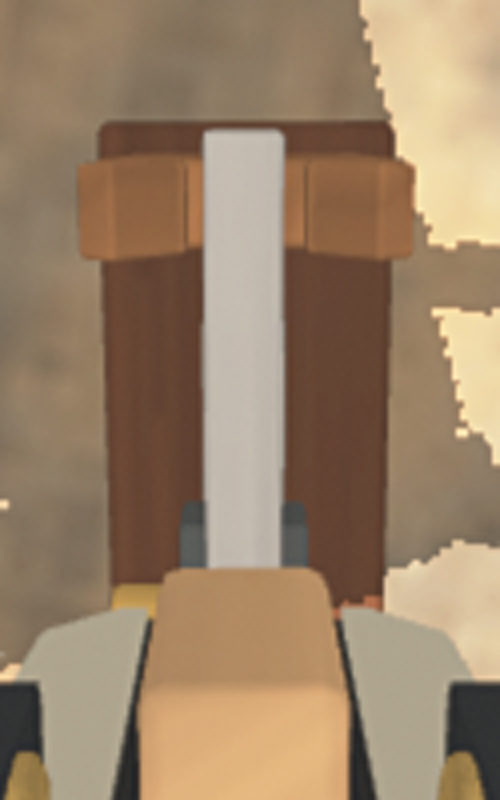

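Call:
step_arm --targets '[{"tx": 0, "ty": 0.2, "tz": 4, "ax": -0.002, "ay": 0, "az": 0, "grip": 255}, {"tx": 0, "ty": 0, "tz": 4, "ax": 0, "ay": 0, "az": 0, "grip": 255}, {"tx": 0, "ty": 0, "tz": 1, "ax": 0, "ay": 0, "az": 0, "grip": 255}, {"tx": 0, "ty": 0, "tz": 0, "ax": 0, "ay": 0, "az": 0, "grip": 255}]'

```text
t: 26.2
tool_pos: [0.3954, 0.2488, 0.1119]
orientation: [2.022, 2.405, -0.0]
force: [-0.4, -0.5, -3.5]
opening: 0.0218
```

```bash
python3 -c "
from h import *
st()"
```

```text
t 26.20 p [395.4 248.8 111.9] yaw 9.89 tilt [-0.     -0.0002] F [-0.37 -0.51 -3.54] M [-0.05  0.05 -0.04] op 0.0218 q [ 0.45 -0.14  1.98 -0.    1.3   0.28]
```

Call:
step_arm --targets '[{"tx": 0, "ty": 0, "tz": 0.7, "ax": 0, "ay": 0, "az": 0, "grip": 255}, {"tx": 0, "ty": 0, "tz": 0, "ax": 0, "ay": 0, "az": 0, "grip": 255}]'

```text
t: 26.4
tool_pos: [0.3956, 0.249, 0.1116]
orientation: [2.021, 2.404, 0.001]
force: [-0.2, -0.0, -2.9]
opening: 0.0215
```

Call:
step_arm --targets '[{"tx": 0, "ty": 0, "tz": 0.5, "ax": 0, "ay": 0, "az": 0, "grip": 255}, {"tx": 0, "ty": 0, "tz": 0, "ax": 0, "ay": 0, "az": 0, "grip": 255}]'

```text
t: 26.6
tool_pos: [0.3956, 0.249, 0.1112]
orientation: [2.021, 2.404, 0.001]
force: [0.3, -0.5, -1.9]
opening: 0.0219
```

```bash
python3 -c "
from h import *
st()"
```

```text
t 26.60 p [395.6 249.  111.2] yaw 9.89 tilt [0.0008 0.0002] F [ 0.25 -0.46 -1.85] M [-0.06  0.07  0.01] op 0.0219 q [ 0.45 -0.14  1.99 -0.    1.3   0.28]
```

Call:
step_arm --targets '[{"tx": 0, "ty": 0, "tz": 0.4, "ax": 0, "ay": 0, "az": 0, "grip": 255}, {"tx": 0, "ty": 0, "tz": 0, "ax": 0, "ay": 0, "az": 0, "grip": 255}]'

```text
t: 26.8
tool_pos: [0.3957, 0.249, 0.1108]
orientation: [2.021, 2.404, 0.001]
force: [0.1, 0.5, -3.2]
opening: 0.0218
```

```bash
python3 -c "
from h import *
st()"
```

```text
t 26.80 p [395.7 249.  110.8] yaw 9.89 tilt [0.0008 0.0002] F [ 0.13  0.53 -3.23] M [-0.05 -0.   -0.02] op 0.0218 q [ 0.45 -0.14  1.99 -0.    1.3   0.28]
```

Call:
step_arm --targets '[{"tx": 0, "ty": 0, "tz": 0.5, "ax": 0, "ay": 0, "az": 0, "grip": 255}, {"tx": 0, "ty": 0, "tz": 0, "ax": 0, "ay": 0, "az": 0, "grip": 255}]'

```text
t: 27.0
tool_pos: [0.3957, 0.249, 0.1108]
orientation: [2.021, 2.404, 0.001]
force: [-2.5, -2.2, 4.1]
opening: 0.0216
```

Call:
step_arm --targets '[{"tx": 0, "ty": 0, "tz": 0.5, "ax": 0, "ay": 0, "az": 0, "grip": 255}, {"tx": 0, "ty": 0, "tz": 0, "ax": 0, "ay": 0, "az": 0, "grip": 255}]'

```text
t: 27.2
tool_pos: [0.3957, 0.249, 0.1107]
orientation: [2.021, 2.404, 0.001]
force: [-5.6, -3.3, 9.8]
opening: 0.0215
```

```bash
python3 -c "
from h import *
st()"
```

```text
t 27.20 p [395.7 249.  110.7] yaw 9.89 tilt [0.0009 0.0002] F [-5.61 -3.27  9.8 ] M [-0.59  1.12 -0.  ] op 0.0215 q [ 0.45 -0.14  1.99 -0.    1.3   0.28]
```

Call:
step_arm --targets '[{"tx": 0, "ty": 0, "tz": -0.7, "ax": 0, "ay": 0, "az": 0, "grip": 255}, {"tx": 0, "ty": 0, "tz": 0, "ax": 0, "ay": 0, "az": 0, "grip": 255}, {"tx": 0, "ty": 0, "tz": 0, "ax": 0, "ay": 0, "az": 0, "grip": 0}, {"tx": 0, "ty": 0, "tz": 0, "ax": 0, "ay": 0, "az": 0, "grip": 0}, {"tx": 0, "ty": 0, "tz": 0, "ax": 0, "ay": 0, "az": 0, "grip": 0}, {"tx": 0, "ty": 0, "tz": 0, "ax": 0, "ay": 0, "az": 0, "grip": 0}, {"tx": 0, "ty": 0, "tz": 0, "ax": 0, "ay": 0, "az": 0, "grip": 0}, {"tx": 0, "ty": 0, "tz": 0, "ax": 0, "ay": 0, "az": 0, "grip": 0}, {"tx": 0, "ty": 0, "tz": 0, "ax": 0, "ay": 0, "az": 0, "grip": 0}, {"tx": 0, "ty": 0, "tz": 0, "ax": 0, "ay": 0, "az": 0, "grip": 0}]'

```text
t: 28.2
tool_pos: [0.3956, 0.249, 0.1104]
orientation: [2.021, 2.404, 0.001]
force: [-0.5, -0.1, 0.2]
opening: 0.0814
```

```bash
python3 -c "
from h import *
st()
c=snap('side','s23');crop('s23',200,120,300,230,6,'s23c')"
```

```text
t 28.20 p [395.6 249.  110.4] yaw 9.89 tilt [0.0007 0.0002] F [-0.52 -0.11  0.25] M [-0.07  0.09  0.01] op 0.0814 q [ 0.45 -0.14  1.99 -0.    1.29  0.28]
```

View pics/s23c.png

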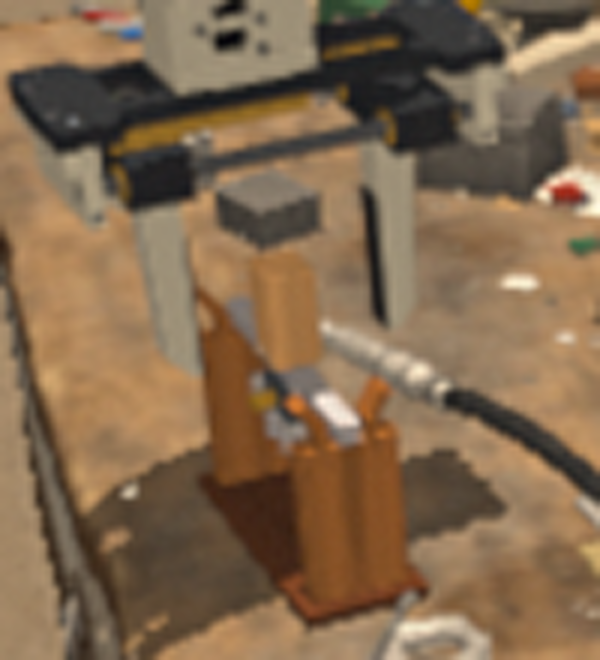

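The rake is hanging upright, just as it was at the start. I'll retreat straight up.

Call:
step_arm --targets '[{"tx": 0, "ty": 0, "tz": -5, "ax": 0, "ay": 0, "az": 0, "grip": 0}, {"tx": 0, "ty": 0, "tz": -20, "ax": 0, "ay": 0, "az": 0, "grip": 0}, {"tx": 0, "ty": 0, "tz": -30, "ax": 0, "ay": 0, "az": 0, "grip": 0}, {"tx": 0, "ty": 0, "tz": -35, "ax": 0, "ay": 0, "az": 0, "grip": 0}, {"tx": 0, "ty": 0, "tz": -20, "ax": 0, "ay": 0, "az": 0, "grip": 0}, {"tx": 15, "ty": -20, "tz": -5, "ax": 0, "ay": 0, "az": 0, "grip": 0}, {"tx": 30, "ty": -30, "tz": 0, "ax": 0, "ay": 0, "az": 0, "grip": 0}, {"tx": 30, "ty": -20, "tz": 0, "ax": 0, "ay": 0, "az": 0, "grip": 0}, {"tx": 30, "ty": -10, "tz": 0, "ax": 0, "ay": 0, "az": 0, "grip": 0}, {"tx": 0, "ty": 0, "tz": 0, "ax": 0, "ay": 0, "az": 0, "grip": 0}]'

```text
t: 29.25
tool_pos: [0.2969, 0.341, 0.226]
orientation: [-2.017, -2.408, -0.003]
force: [1.0, 0.0, 0.0]
opening: 0.0932
```

```bash
python3 -c "
from h import *
st()
c=snap('side','s24');crop('s24',220,150,290,230,8,'s24c')
c=snap('top','t24');crop('t24',320,215,450,310,6,'t24c')
crop('s24',260,270,400,400,5,'s24d')
a=np.array(c['t'])
T=load('t24')
f=lambda U,V,z:px(T,(U+.5)/6-.5+320,(V+.5)/6-.5+215,z)[:2]*1e3
"
```

```text
t 29.25 p [296.9 341.  226. ] yaw 10.09 tilt [0.0007 0.0017] F [0.99 0.03 0.03] M [-0.04  0.04 -0.05] op 0.0932 q [ 0.74 -0.28  1.89  0.    1.53  0.56]
```

View pics/s24c.png

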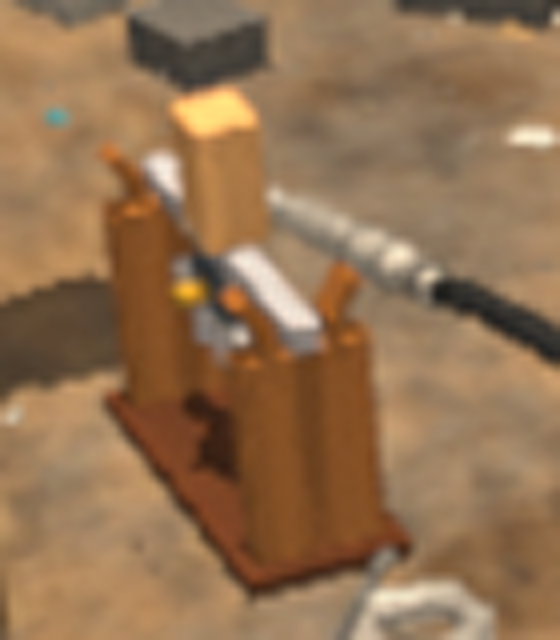

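View pics/s24d.png

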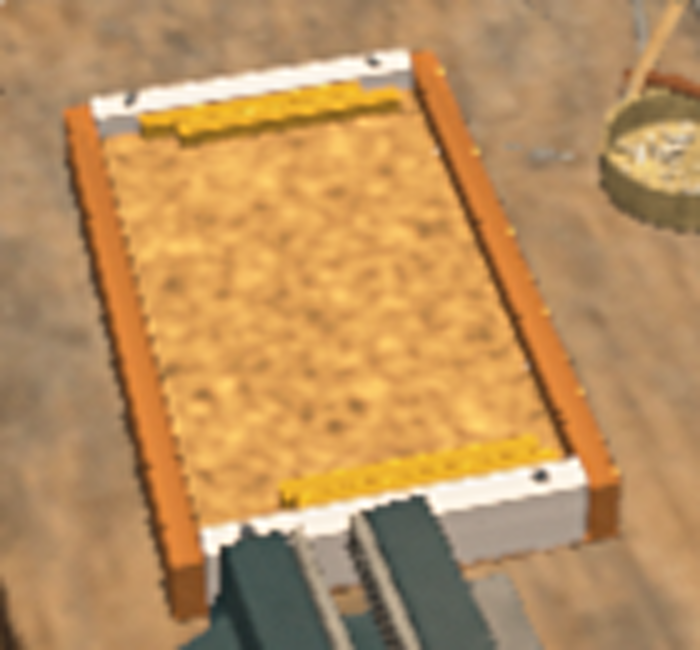

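View pics/t24.png

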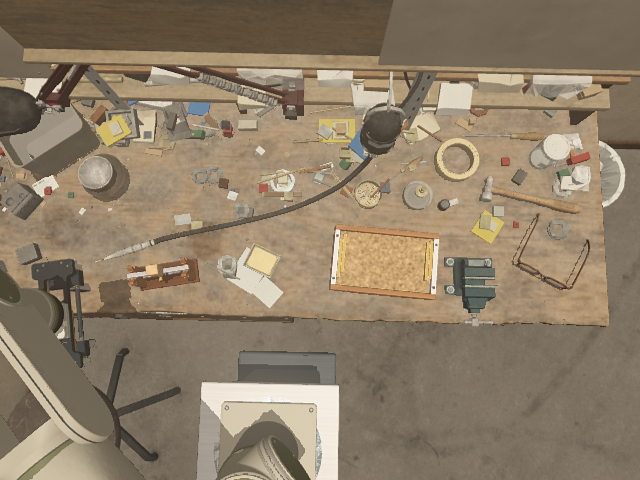

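The side and top views show both rows flush against the fences. The rake is hung in the same place as at the start, and the bystanders haven't moved.

```bash
python3 -c "
from plant import robot
print(robot.close_job())"
```

```text
the job is handed in; nothing more can be done
None
```

The job is done and handed in at about 29 s of the allowed 72 s. All four bars are in two parallel rows, each pair lying flat and tight against its fence, and the rake hangs upright in its stand again.

- **Raking:** I found the bed by touch and raked the +y pair, then the -y pair, with about 4–5 N on the bed and small steps near the fences. The highest sideways force I read was about 8 N. Forces were read only at the end of each move, but none came near the limits.
- **Rehanging:** The rake settled at the same height it was picked up from. I pressed it into the notch with about 12 N for a moment before easing off and letting go.
- **Final pictures:** The side and top views show no gaps between the bars or at the fences, the rake hanging as at the start, and the tin, loupe and wax box unmoved. The two bars on the +y side are offset lengthwise by roughly 10 mm; I left that alone rather than risk disturbing a tight row.
- **One disagreement:** The measured fence contact positions were off from the camera estimate by about 1–2 mm, which is within the stated calibration.

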